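# Knock out the wedge of a cementing jig and put wedge and drift away

## Robot

A 6-joint arm with a two-finger parallel gripper is mounted at the origin on a cart in front of the work surface, level with it; the furniture and walls round the work are solid. World frame = base frame: x ahead of the robot, y to its left, z up, the work surface at z = 0. Lengths are in mm, angles in rad, forces in N, time in s.
With the tool pointing down it reaches from about 400 to 925 mm from the base axis. Payload 12.5 kg.
Tool frame: the origin (TCP) lies at the very end of the fingers, on their centre line; the grasp point (between the pads) lies 19 mm behind it (env.pinch_z is the distance from the TCP to the grasp point, in mm); z points along the fingers, y is the line along which they close (so a half turn about z gives the same grasp; the last joint's range is limited). The gripper opens to 95 mm and grips with 3 to 60 N. Pads are 20 mm wide; open, the fingers measure 119 mm over their backs; the gripper's body (75 mm by 180 mm) begins 59 mm behind the grasp point.
Start: joints at [-1.413, 0.491, 1.559, -0, 1.092, -0.106], TCP at [162.992, -603.393, 191.561] pointing down, gripper open.
Joint ranges: [-3.1, 3.1], [-0.84, 2.19], [0.05, 2.79], [-1.13, 4.28], [0.06, 2.93], [-2.69, 2.69]. Speed limits (rad/s): [2.22, 2.22, 2.79, 3.14, 3.14, 3.14].

## Interface

Orientations are given as a 3x3 rotation matrix whose columns are the frame's x, y, z axes.
In Python, from station import telemetry, viewer, finish_job, models, env gives the robot as it stands.
- The arm moves only by the tool move_arm, never from a script. Its argument "targets" is a list of rows, each an object with "travel": the shift along the tool's x, y, z in mm, a list of three; "spin": the turn about the tool's z in rad; "hand": the opening, from 0 (shut) to 1 (fully open). In form: [{"travel": [x, y, z], "spin": spin, "hand": hand}, ...]. A call has 1 to 20 rows; each row is the pose to reach, as a shift and turn from the pose commanded when the call began, along the tool's axes at that moment; what a row does not reach only later rows make up. A row lasts 1/10 s, in which the tool goes at most 50 mm and 8.59 degrees, less where a joint would pass 70% of its speed; a pose out of reach is approached as far as the arm can. A call with a gripper value outside its range is refused whole. The fingers move at their own pace and stop on an object; "grip_force" is the grip in N (left out, the last holds). Time passes only in rows, so rows that repeat a pose let the fingers close. It gives the time, the measured TCP pose, the force, the opening and the grip force at its end, in the units of the state.
- telemetry.sense(): the state, without advancing time (a new reading comes with each control period).
- viewer.read_camera(name): name is "scene" or "top" or "wrist"; returns (picture, depth): 384x512x3 uint8, red, green, blue; 384x512 float32, mm along the optical axis (not along the pixel's ray), 0 where there is no reading.
- viewer.camera_model(name): a dict with "mtx" (3x3 intrinsics, pixels), "extrinsics" (4x4, takes a point from camera to world coordinates); the wrist camera has in their place "mount" (4x4, takes a point from camera to tool coordinates, whose origin is the TCP and whose axes are the flange's). Camera axes: x right, y down, z forward; pixel columns grow to the right and rows downward; lengths in mm; the calibration is good to about 2 mm. The wrist camera is an equidistant fisheye: a pixel r from the principal point sees the ray r / f radians off the axis. A picture is of the moment at which its call begins: read the wrist's pose just before it. camera_model takes no time and is no camera call.
- finish_job(): hands the job in; it is judged then, once.
Trained networks look in the newest picture that a camera, given by its name, has taken for a name from the list of things; names that differ only in an ending like _2 or _b are one class to them, and where a whole thing is asked for, a point or a joint stands for the part that bears it (a point fixed in the world has none). Each returns a list of dicts, best first, with "p" (0 to 1); they miss things now and then, are a little off and sometimes report something else, mostly with a low value. They report only what shows in the picture. A call takes as long as a camera call.
- models.spot_in(camera, target): "point" ([row, column] in pixels, amid what is visible of it).
- models.spot_point(camera, target): "point" ([row, column] in pixels: a listed point, or the origin of a listed thing).
The state is a dict: "time_s": time; "joint_positions": joint angles; "qvel": joint speeds; "tau": joint torques, N m; "tcp_pos": TCP position; "eef_rot": TCP orientation; "wrist_force": force on the tool from outside, world axes, zero at the start; "wrist_torque": the same for the moment, N m; "gripper_width": finger opening in mm; "gripper_force": force on a finger pad.
Only numpy, scipy, OpenCV 4.12 (cv2) and the standard library are available. Lean on these libraries where they do the work, as an engineer would, in place of code of your own. Each camera call takes 0.05 s, during which the arm holds its last target. There are 200 camera calls.

## Task

The cement has cured: release the sloping jig. Take the brass drift bar from the tray, push it into the narrow left end of the slot and knock the tight steel wedge along the slot with it until the jaw lets go and the thick end sticks out at the right far enough to be gripped, without letting the wedge drop onto the worktop and without touching it with the fingers before it is loose; then lift the wedge up out of the slot and lay wedge and drift flat in their own cut-outs of the tray. Leave the glass bar in the jig and the loupe, beaker and vial where they are.

Things in the scene. Friction and masses are not known exactly. Their poses are not given: they have to be found in the camera images.
- jig: cementing jig, fixed: aluminium stand 104 x 120 mm with a bed sloping 30 degrees down to the robot; on it, from low to high: fence (26 mm high), glass bar, sprung steel jaw, tapered slot with the wedge, back wall (jaw and wall 28 mm high, square to the bed). Origin: on the worktop under the bed's middle; x horizontal, up the slope (away from the robot), y along the bed to the left, z up
- bed_middle (a point): middle of the bed's surface, 48 mm above the jig's origin; axes as the jig. The bed runs 50 mm from here each way along v = (0.866, 0, 0.5) (up the slope) and 55 mm each way along y; n = (-0.5, 0, 0.866) is square to it (in the jig's axes). The slot's middle line lies at v = 16.5 mm, its floor at n = 0; it is open above and at both ends
- slot_mouth (a point): middle of the slot's floor at its narrow left (+y) end, where the drift goes in; axes as the jig. Across v the slot is 22 to 23 mm wide here while the wedge is tight, 20.7 mm once the jaw has sprung back; it widens towards the right
- slot_exit (a point): middle of the slot's floor at its wide right (-y) end (about 33 mm across), where the wedge comes out; axes as the jig. Beyond it there is only free air, the bed's underside being 12 mm below the floor
- jaw (a joint): the jig's steel jaw, slides up the slope towards the wedge under about 15 N of spring force: 0.0035 m = on its stop, wedge loose; about 0.0013 to 0.0024 m while the wedge is tight. It is on its stop once the wedge's thick end stands 10 mm or more out of the jig
- wedge: ground steel wedge 90 mm long, 26 mm high, tapering evenly on both sides from 34 mm (thick end) to 24 mm (thin end), 0.24 to 0.39 kg, tight in the slot at the start, its top 2 mm below the walls. Origin: middle of its underside; z to its top (leans with the bed, along n), y from the thick to the thin end (as the jig's y), x across
- wedge_thick_end (a point): centre of the wedge's thick end face (13 mm above its underside); axes as the wedge. At the start 1 to 9 mm inside the right (-y) end of the jig, so that there is nothing to grip. Driven on, the wedge stays lying on the slot's floor until its middle (after about 40 mm) nears the slot's end
- wedge_thin_end (a point): centre of the wedge's thin end face (13 mm above its underside), the face to strike; axes as the wedge. At the start 11 to 19 mm inside the left mouth. A push of 12 to 25 N along the slot, towards the jig's -y, moves the tight wedge; it lets go suddenly, and loose it slides under 3 N
- drift: brass drift: plain square bar 18 x 18 x 110 mm, 0.3 kg, lying in its cut-out in the near row of the tray at the start, 8 mm of it above the tray. Origin: its centre (9 mm above what it lies on); y is its long axis
- tray: grey shadow-cut tray, fixed, 124 mm (x) x 176 mm (y), 16 mm thick with cut-outs 10 mm deep (dark floor 6 mm above the worktop). Origin: on the worktop under its middle; x away from the robot, y to the left
- drift_cutout (a point): middle of the floor of the drift's straight cut-out in the near row: 114 mm along the tray's y, 21 mm across (1.5 mm of play on each side, 2 mm at each end); axes as the tray. Over its middle 76 mm it is widened by finger recesses of 23 mm on both sides
- wedge_cutout (a point): middle of the floor of the wedge's tapered cut-out in the far row, where the middle of the wedge's underside belongs: 94 mm along the tray's y, 1.5 mm wider than the wedge on each side, wide end at -y; axes as the tray. Within 35 mm of the wide end it is widened by finger recesses of 17 mm (far side) and 25 mm (near side), the far one open to the tray's edge
- wedge_cutout_wide_end (a point): on the floor of the wedge's cut-out, 2 mm short of the middle of its wide end wall: right below the centre of the thick end when the wedge lies in place
- glass_bar: cemented glass bar 20 x 80 x 19 mm lying in the jig between fence and jaw; it stays there. Origin: middle of its underside
- loupe: black eyepiece loupe, 38 mm across, 32 mm high, standing in the round cut-out at the left end of the tray's far row. Origin: middle of its underside
- beaker: empty 100 ml beaker, 53 mm across, 66 mm high, behind the jig on the left. Origin: middle of its underside
- vial: sample vial with a black screw cap, 28 mm across, 62 mm high, behind the microscope. Origin: middle of its underside

How it is judged (in metres and radians):
On the way, in this order (a step that is already met when the one before it is completed fails the run):
1. the wedge has been knocked loose: the jaw is back on its stop and the thick end stands more than 12 mm out of the right end of the jig, the wedge still lying in the slot (value of joint jaw above 0.0031 m and y of wedge_thick_end in the frame of jig below -0.067 m and height (world z) of wedge between 0.045 and 0.065 m), for 0.2 s.
2. the wedge has been lifted up out of the slot: its underside is more than 72 mm above the worktop (height (world z) of wedge above 0.072 m), for 0.1 s.
At the end, for the whole second after the job is handed in: Wedge flat on the floor of its tapered cut-out (origin within 6 mm, thick end within 8 mm of its mark, height within 3 mm), drift on the floor of its own (6 mm, 0.1 rad, 3 mm high), both at rest; jaw on its stop; glass bar within 12 mm and loupe within 15 mm of their starts (horizontal distance between wedge and wedge_cutout below 0.006 m and horizontal distance between wedge_thick_end and wedge_cutout_wide_end below 0.008 m and height (world z) of wedge between 0.003 and 0.009 m and angle between wedge's own z axis and vertical below 0.06 rad and horizontal distance between drift and drift_cutout below 0.006 m and angle between the y axis of drift and the y axis of tray, either way round below 0.1 rad and height (world z) of drift below 0.018 m and linear speed of each of wedge, drift below 0.01 m/s and value of joint jaw above 0.0031 m and distance of glass_bar from where it was at the start of the episode below 0.012 m and distance of loupe from where it was at the start of the episode below 0.015 m); the robot touches nothing.
It fails at once if the fingers pressed on the wedge (over 2 N) while it lay in the slot with its thick end less than 7 mm out of the jig (contact force between the fingers and wedge above 2 N and y of wedge_thick_end in the frame of jig above -0.062 m and height (world z) of wedge below 0.062 m and x of wedge in the frame of jig above -0.02 m).
It fails at once if the wedge dropped onto the worktop (below 30 mm and more than 120 mm from its cut-out) (height (world z) of wedge below 0.03 m and horizontal distance between wedge and wedge_cutout above 0.12 m).
It fails at once if the glass bar was shifted by more than 12 mm (distance of glass_bar from where it was at the start of the episode above 0.012 m).
It fails at once if the loupe was shifted by more than 15 mm (distance of loupe from where it was at the start of the episode above 0.015 m).
It fails at once if beaker or vial was shifted by more than 20 mm (distance of any of beaker, vial from where it was at the start of the episode above 0.02 m).
It also fails if it takes over 66 s, if anything falls off the work surface, if the arm or the gripper's body presses on something with over 40 N, if the wrist force passes 120 N, or if a joint passes its speed limit or range.

## Working session

There is one attempt and no reset: what is moved stays moved. The work goes in short steps, Python scripts to look and compute and a tool call to move; the robot and the scene stay as the last step left them, time stands still between calls to the robot, and variables do not carry over. Pictures are saved under pics/ and viewed, at most 10 in all, crops included, and the job is handed in when it is done.

Besides the shell and the picture viewer there is one more tool, called by a JSON object that holds its "name" and its "arguments". move_arm: Moves the arm, as the interface text tells. Its arguments: {"type":"object","properties":{"targets":{"type":"array","items":{"type":"object","properties":{"travel":{"type":"array","items":{"type":"number"}},"spin":{"type":"number"},"hand":{"type":"number"}}}},"grip_force":{"type":"number"}},"required":["targets"]}

```bash
mkdir -p pics; cat > h.py <<'E'
import numpy as np, cv2
from station import telemetry, viewer, finish_job, models, env
def shot(cam,name=None):
    im,d=viewer.read_camera(cam)
    if name: cv2.imwrite('pics/'+name+'.png',im[:,:,::-1])
    return im,d
def ext(cam):
    m=viewer.camera_model(cam)
    if 'extrinsics' in m: return np.array(m['extrinsics'])
    s=telemetry.sense(); T=np.eye(4); T[:3,:3]=s['eef_rot']; T[:3,3]=s['tcp_pos']
    return T@np.array(m['mount'])
def ray(cam,rc):
    K=np.array(viewer.camera_model(cam)['mtx']); x=(rc[1]-K[0,2])/K[0,0]; y=(rc[0]-K[1,2])/K[1,1]
    if cam=='wrist':
        t=np.hypot(x,y); k=np.sin(t)/max(t,1e-9); return np.array([x*k,y*k,np.cos(t)])
    return np.array([x,y,1.])
def atz(cam,rc,z,E=None):
    E=ext(cam) if E is None else E
    r=E[:3,:3]@ray(cam,rc); o=E[:3,3]; return o+r*(z-o[2])/r[2]
def proj(cam,P,E=None):
    E=ext(cam) if E is None else E
    K=np.array(viewer.camera_model(cam)['mtx']); p=np.linalg.inv(E)@np.append(P,1); 
    if cam=='wrist':
        t=np.arctan2(np.hypot(p[0],p[1]),p[2]); k=t/np.hypot(p[0],p[1]); u=p[:2]*k
    else: u=p[:2]/p[2]
    return np.array([u[1]*K[1,1]+K[1,2],u[0]*K[0,0]+K[0,2]])
def bydepth(cam,rc,d):
    z=d[int(round(rc[0])),int(round(rc[1]))]; r=ray(cam,rc); E=ext(cam); return E[:3,:3]@(r/r[2]*z)+E[:3,3]
E
python3 - <<'E'
from h import *
np.set_printoptions(precision=1,suppress=True)
for c in ['scene','top']:
    im,d=shot(c,c+'0'); 
    print(c,ext(c)[:3,3],viewer.camera_model(c)['mtx'])
    for n,z in [('jig',0),('bed_middle',48),('slot_mouth',56),('slot_exit',56),('wedge',56),('wedge_thick_end',67),('wedge_thin_end',67),('drift',15),('tray',0),('drift_cutout',6),('wedge_cutout',6),('wedge_cutout_wide_end',6),('glass_bar',45),('loupe',6),('beaker',0),('vial',0)]:
        r=models.spot_point(c,n)
        for q in r[:2]: print(n,np.array(q['point']),round(q['p'],2),atz(c,q['point'],z))
print(telemetry.sense())
E
```

```text
scene [342.1 566.9 812.2] [[483.8   0.  256.5]
 [  0.  483.8 192.8]
 [  0.    0.    1. ]]
jig [237.7 217.6] 0.78 [638.5  40.2  -0. ]
bed_middle [222.5 216.7] 0.65 [638.5  37.8  48. ]
bed_middle [226.3 226.3] 0.18 [616.7  39.3  48. ]
slot_mouth [243.4 199.9] 0.79 [643.8 101.5  56. ]
slot_mouth [292.8 270.9] 0.52 [479.8 150.8  56. ]
slot_exit [199.9 216.8] 0.78 [660.3 -10.6  56. ]
wedge [215.  210.8] 0.78 [654.5  30.3  56. ]
wedge [238.6 288. ] 0.45 [491.   27.7  56. ]
wedge_thick_end [241.9 196.7] 0.74 [646.5 107.4  67. ]
wedge_thick_end [195.6 218.6] 0.63 [657.2 -14.2  67. ]
wedge_thin_end [228.8 205. ] 0.76 [645.6  73.4  67. ]
wedge_thin_end [235.9 288. ] 0.57 [491.   29.5  67. ]
drift [269.9 309.8] 0.59 [435.2  53.3  15. ]
tray [268.9 294.7] 0.83 [465.3  52.6   0. ]
drift_cutout [278.3 309.9] 0.85 [430.2  65.6   6. ]
wedge_cutout [252.  283.2] 0.78 [498.8  27.1   6. ]
wedge_cutout_wide_end [238.  288.4] 0.81 [500.6  -9.7   6. ]
glass_bar [226.5 226.8] 0.85 [616.7  37.4  45. ]
glass_bar [269.2 293. ] 0.57 [461.2  82.9  45. ]
loupe [291.8 271.7] 0.62 [488.2 120.8   6. ]
vial [149.3 2
[... 862 characters left out ...]
2.5  45. ]
loupe [247.7 180.5] 0.73 [484.4 115.2   6. ]
loupe [169.7 210.8] 0.73 [651.4  46.3   6. ]
beaker [134.5 160. ] 0.77 [734.6 157.7   0. ]
vial [175.6 344. ] 0.59 [ 629.9 -242.9    0. ]
vial [242.4 221.3] 0.43 [493.2  27.6   0. ]
{'time_s': 1.7, 'joint_positions': array([-1.4,  0.5,  1.6,  0. ,  1.1, -0.1]), 'qvel': array([ 0.,  0., -0.,  0.,  0., -0.]), 'tau': array([  0. , -61.2, -25.8,   0.1,   0. ,  -0. ]), 'tcp_pos': array([ 163. , -603.4,  191.5]), 'eef_rot': array([[ 1. ,  0.3,  0. ],
       [ 0.3, -1. , -0. ],
       [ 0. ,  0. , -1. ]]), 'wrist_force': array([-0.1,  0.4, -0.2]), 'wrist_torque': array([-0., -0.,  0.]), 'gripper_force': 0.0, 'gripper_width': 94.98461367590932}
```

```bash
python3 - <<'E'
import cv2,numpy as np
a=cv2.imread('pics/top0.png')[100:310,130:390]; b=cv2.imread('pics/scene0.png')[130:330,150:350]
cv2.imwrite('pics/a.png',cv2.resize(a,None,fx=3,fy=2.85,interpolation=cv2.INTER_CUBIC)); cv2.imwrite('pics/b.png',cv2.resize(b,None,fx=3,fy=3,interpolation=cv2.INTER_CUBIC))
E
```

```text
(no output)
```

View pics/a.png

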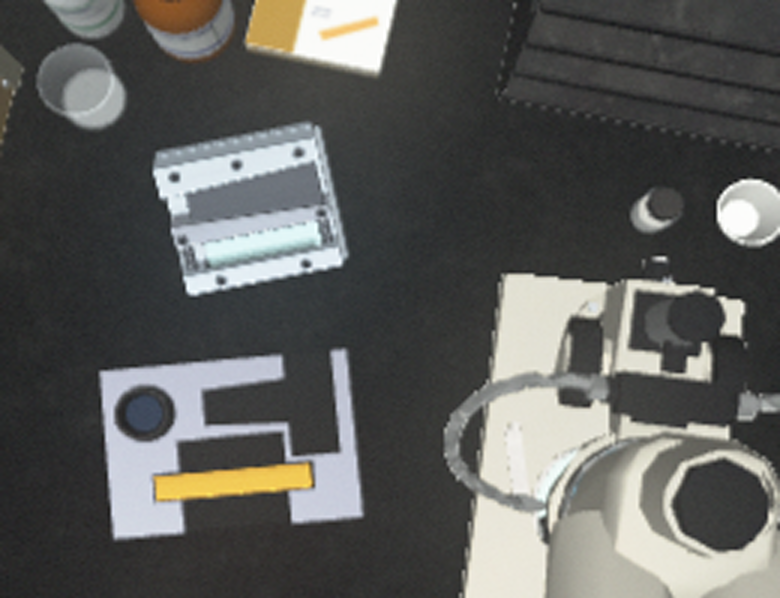

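View pics/b.png

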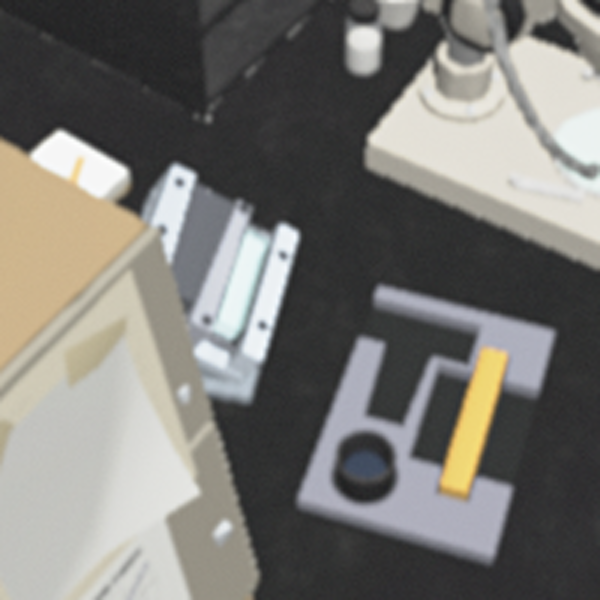

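```bash
python3 - <<'E'
from h import *
np.set_printoptions(precision=1,suppress=True,linewidth=200)
H=np.zeros((14,22))
for c in ['top','scene']:
    im,d=shot(c); K=np.array(viewer.camera_model(c)['mtx']); E=ext(c)
    v,u=np.mgrid[:384,:512]; P=np.stack([(u-K[0,2])/K[0,0]*d,(v-K[1,2])/K[1,1]*d,d],-1)[d>0]@E[:3,:3].T+E[:3,3]
    i=((P[:,0]-200)//50).astype(int); j=((500-P[:,1])//50).astype(int); k=(i>=0)&(i<14)&(j>=0)&(j<22)
    np.maximum.at(H,(i[k],j[k]),P[k,2])
print('cols y from',[500-50*j-25 for j in range(22)])
for r in range(13,-1,-1): print(225+50*r,H[r].astype(int))
im,d=shot('top')
m=cv2.inRange(cv2.cvtColor(im,cv2.COLOR_RGB2HSV),(15,120,120),(35,255,255)); m[:,:170]=0; m[:250]=0; m[:,250:]=0
c=max(cv2.findContours(m,0,2)[0],key=cv2.contourArea); r=cv2.minAreaRect(c); b=cv2.boxPoints(r)
print(r,[atz('top',q[::-1],24)[:2] for q in b], atz('top',r[0][::-1],24))
s=telemetry.sense(); print(np.round(s['eef_rot'],4),s['time_s'])
E
```

```text
cols y from [475, 425, 375, 325, 275, 225, 175, 125, 75, 25, -25, -75, -125, -175, -225, -275, -325, -375, -425, -475, -525, -575]
875 [  0   0   2   5   7   7   8   7   6   6   7   6   5 246 241 241 240 241 241 240   0   0]
825 [  0   0   0   1   7 510 166 165 134  24  25  24   7 247 240 240 240 241 241 241   0   0]
775 [  0   0   0 388 390 549 556 536 532 539  25 494 495 496 496 496 496 240 241 245   0   0]
725 [  0   0 388 388 390 390  71  69   6 567 588 601 579 573 496 496 496 243 242 246   0   0]
675 [387 404 404 405 391 391   6   6 100 101 100 578 579 579 579 576 496 253 253 248 113 112]
625 [395 405 405 404 391 390   8   6  94  87  82   7   8   7 580 579 548   6 251 251   6   6]
575 [396 403 405 404 390 390   6   6  57  57  53   7  35 197 271  34  31   7   6  47 205  35]
525 [105 291 374 387 390   7  19  41  21  22  22   7 238 241 272 188  27   7   6 118 247 246]
475 [ 21  60  43 140 165   5   6  42  36  27  23 220 234 366 366 252 248   7   6 158 247 247]
425 [ 23   5  16  16   5   6   6  30  29  30  21 141 327 366 366 303 209   6 146 308 305 247]
375 [  0   0   3   6   6   5   6  15   5   6   6  24 349 350 341 318   5   6 154 317 316 155]
325 [  0   0   0   0   0   0   4   5   6   5   6  28 379 378 379  30   5   6 153 333 323 155]
275 [  0   0   0   0   0   0   0   0 246 415 507 531 515 490 366   5   5   8 348 354 318  44]
225 [  0   0   0   0   0   0   0 238 329 416 492   0   0   2   5   6   6   5   7   6   5   5]
((207.52459716796875, 268.7705078125), (9.23464584350586, 51.78644561767578), 84.80557250976562) [array([445.4, 111.1]), array([452.1,   2.5]), array([433. ,   1.2]), array([426.2, 109.7])] [439.2  56.1  24. ]
[[ 1.   0.3  0. ]
 [ 0.3 -1.  -0. ]
 [-0.   0.  -1. ]] 1.85
```

```bash
python3 - <<'E'
import cv2,numpy as np
a=cv2.imread('pics/top0.png'); b=cv2.imread('pics/scene0.png')
cv2.imwrite('pics/c.png',cv2.resize(np.vstack([a,b]),(400*1,600)))
E
```

```text
(no output)
```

View pics/c.png

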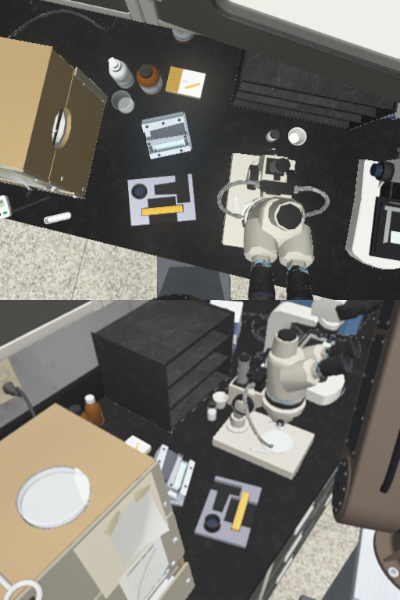

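```bash
cat >> h.py <<'E'
def go(*pts,yaw=None,R=None,p=None):
    s=telemetry.sense(); R=np.array(s['eef_rot']); p=np.array(s['tcp_pos'])
    a=np.arctan2(R[1,0],R[0,0])
    for q in pts: print('travel',np.round(R.T@(np.array(q)-p),1))
    if yaw is not None: print('spin',round(a-(np.pi/2+yaw),4))
    print('t',s['time_s'],'a',a,'tcp',p)
E
python3 -c "
from h import *
go((180,-540,480),(485,-280,480),(550,-100,480),(470,50,300),yaw=.07)"
```

```text
travel [  32.9  -56.7 -288.4]
travel [ 395.2 -228.2 -288.5]
travel [ 504.9 -385.  -288.5]
travel [ 466.8 -550.7 -108.5]
spin -1.377
t 1.85 a 0.26383999786214785 tcp [ 163.01519921 -603.4060198   191.57981034]
```

{"name": "move_arm", "arguments": {"targets": [{"travel": [33,-57,-288],"spin": 0,"hand": 1},{"travel": [33,-57,-288],"spin": 0,"hand": 1},{"travel": [33,-57,-288],"spin": 0,"hand": 1},{"travel": [33,-57,-288],"spin": 0,"hand": 1},{"travel": [33,-57,-288],"spin": 0,"hand": 1},{"travel": [33,-57,-288],"spin": 0,"hand": 1},{"travel": [395,-228,-288],"spin": -1.377,"hand": 0.38},{"travel": [395,-228,-288],"spin": -1.377,"hand": 0.38},{"travel": [395,-228,-288],"spin": -1.377,"hand": 0.38},{"travel": [395,-228,-288],"spin": -1.377,"hand": 0.38},{"travel": [395,-228,-288],"spin": -1.377,"hand": 0.38},{"travel": [395,-228,-288],"spin": -1.377,"hand": 0.38},{"travel": [395,-228,-288],"spin": -1.377,"hand": 0.38},{"travel": [395,-228,-288],"spin": -1.377,"hand": 0.38},{"travel": [505,-385,-288],"spin": -1.377,"hand": 0.38},{"travel": [505,-385,-288],"spin": -1.377,"hand": 0.38},{"travel": [505,-385,-288],"spin": -1.377,"hand": 0.38},{"travel": [505,-385,-288],"spin": -1.377,"hand": 0.38}]}}

```text
time_s: 3.65
tcp_pos: [550.5, -97.5, 479.7]
eef_rot: [[-0.071, 0.997, 0.0], [0.997, 0.071, 0.0], [0.0, 0.0, -1.0]]
wrist_force: [1.2, -0.9, -0.1]
gripper_width: 35.9
gripper_force: 0.0
```

{"name": "move_arm", "arguments": {"targets": [{"travel": [147,20,150],"spin": 0,"hand": 0.38},{"travel": [147,20,150],"spin": 0,"hand": 0.38},{"travel": [147,20,150],"spin": 0,"hand": 0.38},{"travel": [147,20,150],"spin": 0,"hand": 0.38},{"travel": [147,20,150],"spin": 0,"hand": 0.38},{"travel": [147,20,150],"spin": 0,"hand": 0.38}]}}

```text
time_s: 4.25
tcp_pos: [559.6, 48.8, 328.8]
eef_rot: [[-0.072, 0.997, -0.002], [0.997, 0.072, -0.0], [-0.0, -0.002, -1.0]]
wrist_force: [1.2, 0.1, 0.3]
gripper_width: 36.4
gripper_force: 0.0
```

```bash
cat > m.py <<'E'
from h import *
np.set_printoptions(precision=1,suppress=True,linewidth=200)
import sys
im,d=shot('wrist',sys.argv[1])
print(ext('wrist'), viewer.camera_model('wrist')['mtx'])
for n,z in [('jig',0),('bed_middle',48),('slot_mouth',56),('slot_exit',56),('wedge',56),('wedge_thick_end',67),('wedge_thin_end',67),('drift',15),('tray',0),('drift_cutout',6),('wedge_cutout',6),('wedge_cutout_wide_end',6),('glass_bar',45)]:
    for q in models.spot_point('wrist',n)[:1]: print(n,np.array(q['point']),round(q['p'],2),atz('wrist',q['point'],z))
print(telemetry.sense()['tcp_pos'])
E
python3 m.py w1; python3 -c "
import cv2;a=cv2.imread('pics/w1.png');cv2.imwrite('pics/w1b.png',cv2.resize(a,(800,600)))"
```

```text
[[  1.    0.1   0.  554. ]
 [  0.1  -1.   -0.3 123. ]
 [  0.    0.3  -1.  524.3]
 [  0.    0.    0.    1. ]] [[297.3   0.  253.4]
 [  0.  297.3 188.8]
 [  0.    0.    1. ]]
jig [159.5 299.1] 0.65 [643.8  39.1   0. ]
bed_middle [163.5 302.6] 0.72 [642.5  40.1  48. ]
slot_mouth [134.1 310.9] 0.67 [649.7  90.1  56. ]
wedge [172.2 314.7] 0.84 [662.1  28.8  56. ]
wedge_thick_end [198.8 309.5] 0.55 [656.1 -13.5  67. ]
wedge_thin_end [141.5 306.3] 0.9 [640.3  79.2  67. ]
drift [143.2 184. ] 0.78 [437.6  57.2  15. ]
tray [141.2 200.6] 0.8 [464.5  60.5   0. ]
drift_cutout [143.4 183. ] 0.92 [433.6  55.9   6. ]
wedge_cutout [157.5 217.9] 0.83 [497.6  34.2   6. ]
wedge_cutout_wide_end [182.3 214.7] 0.76 [493.7 -11.4   6. ]
[559.8  47.9 329.5]
```

View pics/w1b.png

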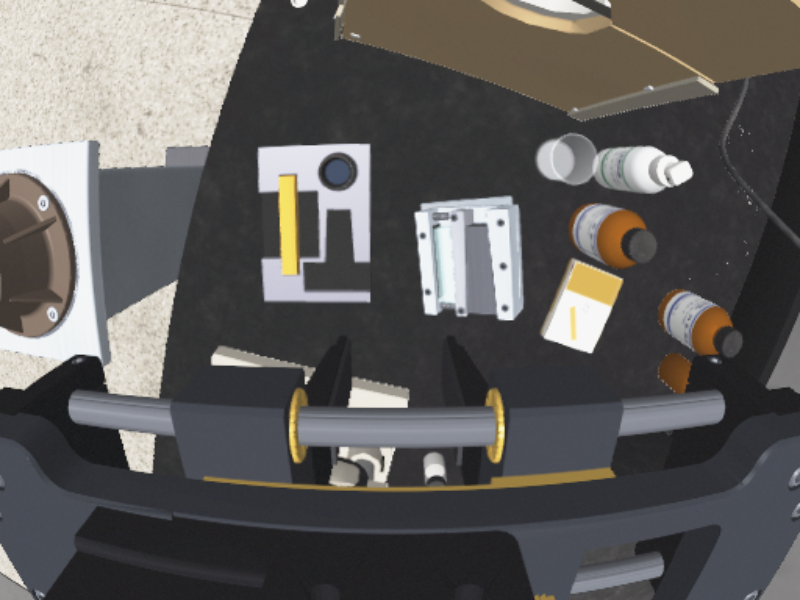

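```bash
python3 - <<'E'
from h import *
im,d=shot('wrist')
m=cv2.inRange(cv2.cvtColor(im,cv2.COLOR_RGB2HSV),(15,120,120),(35,255,255)); m[:,:160]=0; m[200:]=0; m[:,200:]=0
c=max(cv2.findContours(m,0,1)[0],key=cv2.contourArea)
P=np.array([atz('wrist',q[0][::-1],24)[:2] for q in c],np.float32); r=cv2.minAreaRect(P); print(r,cv2.boxPoints(r))
E
```

```text
((439.1777648925781, 58.727134704589844), (20.55217933654785, 108.21365356445312), 3.9796245098114014) [[425.17136   111.99032  ]
 [432.68155     4.0375924]
 [453.18417     5.463951 ]
 [445.67398   113.41668  ]]
```

```bash
python3 -c "
from h import *
go((437.6,79.5,100),(437.6,79.5,8.5),yaw=.067)"
```

```text
travel [  40.  -119.7  229.5]
travel [  40.  -119.7  321. ]
spin 0.003
t 5.0 a 1.640782084026998 tcp [559.81531649  47.98518443 329.5168496 ]
```

{"name": "move_arm", "arguments": {"targets": [{"travel": [40,-120,230],"spin": 0,"hand": 0.38},{"travel": [40,-120,230],"spin": 0,"hand": 0.38},{"travel": [40,-120,230],"spin": 0,"hand": 0.38},{"travel": [40,-120,230],"spin": 0,"hand": 0.38},{"travel": [40,-120,230],"spin": 0,"hand": 0.38},{"travel": [40,-120,230],"spin": 0,"hand": 0.38},{"travel": [40,-120,230],"spin": 0,"hand": 0.38}]}}

```text
time_s: 5.7
tcp_pos: [435.8, 79.7, 98.2]
eef_rot: [[-0.071, 0.998, -0.004], [0.998, 0.071, -0.0], [0.0, -0.004, -1.0]]
wrist_force: [-0.3, 0.1, 1.1]
gripper_width: 36.2
gripper_force: 0.0
```

```bash
python3 - <<'E'
from h import *
im,d=shot('wrist','w2')
np.set_printoptions(precision=1,suppress=True,linewidth=200)
for n,z in [('drift',15),('drift_cutout',6),('wedge_cutout',6),('wedge_cutout_wide_end',6)]:
    for q in models.spot_point('wrist',n)[:1]: print(n,np.array(q['point']),round(q['p'],2),atz('wrist',q['point'],z))
m=cv2.inRange(cv2.cvtColor(im,cv2.COLOR_RGB2HSV),(15,120,120),(35,255,255)); m[:100]=0
cs=[c for c in cv2.findContours(m,0,1)[0] if cv2.contourArea(c)>200]
for c in cs:
    P=np.array([atz('wrist',q[0][::-1],24)[:2] for q in c],np.float32); r=cv2.minAreaRect(P); print(r,c.reshape(-1,2).min(0),c.reshape(-1,2).max(0))
go((437.6,79.5,8.5))
E
```

```text
drift_cutout [204.9 253.1] 0.76 [439.6  58.6   6. ]
wedge_cutout [236.1 306.1] 0.62 [498.9  27.    6. ]
wedge_cutout_wide_end [244.6 440.5] 0.31 [679.   19.3   6. ]
((459.7974548339844, -61.723148345947266), (321.0987548828125, 10.111506462097168), 3.930530071258545) [130 300] [393 313]
((512.519287109375, -8.381454467773438), (12.367337226867676, 59.885398864746094), 8.955937385559082) [311 249] [322 295]
((376.5917663574219, -17.73459243774414), (59.73381423950195, 10.574536323547363), 87.5277099609375) [185 249] [195 295]Traceback (most recent call last):
  File "<stdin>", line 9, in <module>
  File "h.py", line 18, in atz
    E=ext(cam) if E is None else E
      ~~~^^^^^
  File "h.py", line 10, in ext
    s=telemetry.sense(); T=np.eye(4); T[:3,:3]=s['eef_rot']; T[:3,3]=s['tcp_pos']
ValueError: time passes only in moves, steps and waits
```

View pics/w2.png

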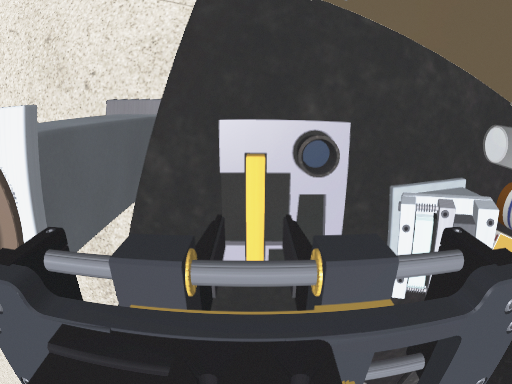

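{"name": "move_arm", "arguments": {"targets": [{"travel": [0,1,45],"spin": 0,"hand": 0.38},{"travel": [0,1,75],"spin": 0,"hand": 0.38},{"travel": [0,1,89],"spin": 0,"hand": 0.38},{"travel": [0,1,89],"spin": 0,"hand": 0.38},{"travel": [0,1,89],"spin": 0,"hand": 0},{"travel": [0,1,89],"spin": 0,"hand": 0},{"travel": [0,1,89],"spin": 0,"hand": 0},{"travel": [0,1,89],"spin": 0,"hand": 0},{"travel": [0,1,89],"spin": 0,"hand": 0}], "grip_force": 60}}

```text
time_s: 6.85
tcp_pos: [438.5, 79.6, 10.9]
eef_rot: [[-0.07, 0.998, 0.001], [0.998, 0.07, -0.0], [-0.0, 0.001, -1.0]]
wrist_force: [1.1, 0.0, 0.4]
gripper_width: 2.8
gripper_force: 0.0
```

```bash
python3 - <<'E'
from h import *
shot('wrist','w3'); shot('scene','s3')
a=cv2.imread('pics/w3.png'); b=cv2.imread('pics/s3.png')
cv2.imwrite('pics/c3.png',np.hstack([a[90:390],cv2.resize(b[150:350,180:370],(285,300))[:294]]))
E
```

```text
(no output)
```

View pics/c3.png

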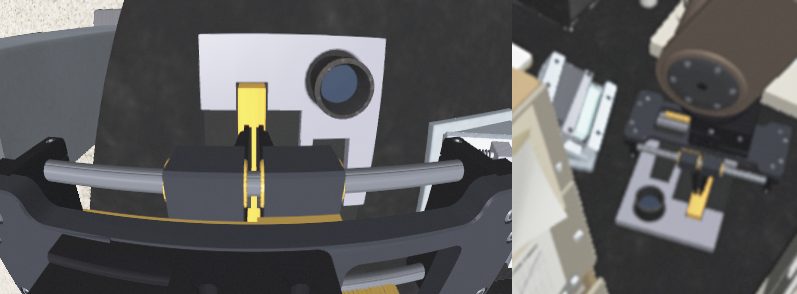

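```bash
python3 - <<'E'
from h import *
np.set_printoptions(precision=1,suppress=True,linewidth=200)
im,d=shot('wrist'); E=ext('wrist'); s=telemetry.sense()
def P(r,c):
    k=ray('wrist',(r,c)); return E[:3,:3]@(k/k[2]*d[r,c])+E[:3,3]
for r,c in [(180,252),(195,252),(205,252),(215,248),(216,257),(220,247),(220,259),(225,247),(225,260),(225,253),(235,253),(130,252),(150,230),(210,215),(100,160),(310,253)]: print(r,c,im[r,c],P(r,c))
print(proj('wrist',s['tcp_pos'],E),s['tcp_pos'],s['gripper_width'],s['gripper_force'],s['wrist_force'])
b,db=viewer.read_camera('scene'); Es=ext('scene'); 
print([ (models.spot_point('scene',n)[:1]) for n in ('drift',)])
m=cv2.inRange(cv2.cvtColor(b,cv2.COLOR_RGB2HSV),(15,120,120),(35,255,255)); m[:,:290]=0;m[:250]=0;m[:,340:]=0
rr,cc=np.nonzero(m); 
K=np.array(viewer.camera_model('scene')['mtx']);z=db[rr,cc]
Q=np.stack([(cc-K[0,2])/K[0,0]*z,(rr-K[1,2])/K[1,1]*z,z],-1)@Es[:3,:3].T+Es[:3,3]
print(np.percentile(Q,[2,20,50,80,98],axis=0))
E
```

```text
180 252 [247 236 112] [434.7 111.   24.7]
195 252 [247 237 113] [435.4 101.5  25.1]
205 252 [247 237 113] [435.9  94.6  24.4]
215 248 [106  88  51] [433.7  91.9  36.1]
216 257 [36 36 38] [439.1  92.1  37.2]
220 247 [38 36 39] [433.2  92.1  44.9]
220 259 [37 35 36] [440.1  92.5  44.6]
225 247 [33 33 36] [433.4  92.   52.3]
225 260 [35 35 38] [440.5  92.6  52.4]
225 253 [188 152  83] [437.5  80.8  24.4]
235 253 [185 151  82] [438.   74.3  25.7]
130 252 [226 225 235] [432.6 141.6  17.9]
150 230 [225 224 234] [419.5 128.   17.8]
210 215 [64 64 65] [410.2  82.8   6. ]
100 160 [54 54 56] [367.1 158.4   1.6]
310 253 [231 196  92] [436.  101.9 138.7]
[219.3 254.1] [438.3  79.6  10.6] 0.23725457945257278 0.0 [-0.2 -0.6 -0.2]
[[{'point': [200.1, 214.5], 'p': 0.67}]]
[[427.   53.2   5. ]
 [429.5  78.4  20.9]
 [433.   92.   23.5]
 [439.7 105.9  25.2]
 [445.6 111.6  69.2]]
```

```bash
python3 - <<'E'
from h import *
np.set_printoptions(precision=1,suppress=True,linewidth=200)
print({k:getattr(env,k) for k in dir(env) if k[0]!='_'})
im,d=shot('wrist'); E=ext('wrist')
for c in (240,246,248,258,260,264):
    o=[]
    for r in range(200,232,2):
        k=ray('wrist',(r,c)); p=E[:3,:3]@(k/k[2]*d[r,c])+E[:3,3]; o.append((r,round(p[1]),round(p[2])))
    print(c,o)
E
```

```text
{'Unreachable': <class 'station.Unreachable'>, 'pinch_z': 18.8}
240 [(200, 98, 26), (202, 96, 25), (204, 95, 26), (206, 94, 25), (208, 92, 25), (210, 91, 24), (212, 90, 25), (214, 88, 24), (216, 87, 25), (218, 85, 25), (220, 84, 26), (222, 82, 24), (224, 81, 25), (226, 91, 53), (228, 91, 56), (230, 91, 59)]
246 [(200, 98, 25), (202, 96, 24), (204, 95, 25), (206, 94, 25), (208, 93, 26), (210, 91, 25), (212, 90, 24), (214, 88, 24), (216, 92, 38), (218, 92, 41), (220, 92, 44), (222, 92, 47), (224, 92, 50), (226, 92, 53), (228, 92, 56), (230, 92, 59)]
248 [(200, 98, 24), (202, 97, 25), (204, 95, 24), (206, 94, 25), (208, 93, 25), (210, 91, 24), (212, 90, 24), (214, 91, 33), (216, 92, 38), (218, 92, 41), (220, 92, 43), (222, 92, 49), (224, 92, 50), (226, 92, 54), (228, 92, 57), (230, 92, 59)]
258 [(200, 98, 24), (202, 97, 24), (204, 96, 25), (206, 94, 25), (208, 93, 25), (210, 91, 24), (212, 90, 25), (214, 92, 34), (216, 93, 38), (218, 93, 42), (220, 92, 44), (222, 92, 46), (224, 92, 50), (226, 92, 53), (228, 92, 55), (230, 92, 58)]
260 [(200, 98, 24), (202, 97, 25), (204, 96, 24), (206, 95, 26), (208, 93, 25), (210, 92, 24), (212, 91, 26), (214, 92, 34), (216, 92, 37), (218, 93, 42), (220, 92, 44), (222, 92, 47), (224, 93, 51), (226, 92, 53), (228, 92, 56), (230, 92, 59)]
264 [(200, 98, 24), (202, 97, 25), (204, 96, 25), (206, 94, 24), (208, 93, 25), (210, 92, 24), (212, 90, 25), (214, 89, 24), (216, 88, 25), (218, 86, 24), (220, 85, 25), (222, 93, 48), (224, 93, 51), (226, 92, 53), (228, 93, 56), (230, 92, 58)]
```

{"name": "move_arm", "arguments": {"targets": [{"travel": [0,0,0],"spin": 0,"hand": 0.38},{"travel": [0,0,0],"spin": 0,"hand": 0.38},{"travel": [0,0,0],"spin": 0,"hand": 0.38},{"travel": [0,0,0],"spin": 0,"hand": 0.38},{"travel": [0,0,0],"spin": 0,"hand": 0.38}]}}

```text
time_s: 7.65
tcp_pos: [438.3, 79.6, 10.5]
eef_rot: [[-0.07, 0.998, -0.0], [0.998, 0.07, -0.0], [-0.0, -0.0, -1.0]]
wrist_force: [0.4, 0.3, -0.1]
gripper_width: 33.5
gripper_force: 0.0
```

```bash
python3 - <<'E'
from h import *
im,d=shot('wrist'); E=ext('wrist'); s=telemetry.sense(); print(s['tcp_pos'],s['gripper_width'],s['eef_rot'])
for c in list(range(208,238,3))+list(range(270,300,3)):
    o=[]
    for r in range(212,250):
        k=ray('wrist',(r,c)); p=E[:3,:3]@(k/k[2]*d[r,c])+E[:3,3]
        if 85<p[1]<97 and p[2]>10: o.append((r,round(p[0]),round(p[1]),round(p[2])))
    print(c,o[:3])
E
```

```text
[438.29208792  79.59027147  10.48596627] 34.77986214578389 [[-6.99700488e-02  9.97549093e-01 -8.51787659e-06]
 [ 9.97549090e-01  6.99700479e-02 -7.94268679e-05]
 [-7.86362037e-05 -1.40545019e-05 -9.99999997e-01]]
208 [(231, 413, 90, 60), (232, 413, 90, 60), (233, 413, 91, 64)]
211 [(225, 413, 90, 52), (226, 414, 91, 54), (227, 414, 90, 55)]
214 [(221, 414, 90, 45), (222, 414, 91, 48), (223, 415, 90, 49)]
217 [(219, 416, 91, 43), (220, 416, 91, 45), (221, 416, 91, 46)]
220 [(214, 416, 90, 34), (215, 417, 91, 36), (216, 417, 91, 38)]
223 [(214, 418, 91, 34), (215, 419, 91, 37), (216, 419, 91, 37)]
226 [(220, 420, 87, 35), (221, 420, 87, 36), (222, 420, 86, 34)]
229 []
232 []
235 []
270 []
273 []
276 []
279 []
282 [(217, 454, 92, 36), (218, 454, 92, 38), (219, 454, 92, 39)]
285 [(214, 456, 94, 35), (215, 456, 93, 35), (216, 456, 94, 39)]
288 [(215, 458, 94, 37), (216, 458, 94, 38), (217, 457, 94, 39)]
291 [(220, 459, 94, 45), (221, 458, 94, 46), (222, 458, 94, 47)]
294 [(223, 460, 94, 49), (224, 460, 94, 50), (225, 459, 94, 52)]
297 [(228, 461, 93, 55), (229, 460, 94, 59), (230, 460, 93, 58)]
```

{"name": "move_arm", "arguments": {"targets": [{"travel": [0,0,8],"spin": 0,"hand": 0.38},{"travel": [0,0,14],"spin": 0,"hand": 0.38},{"travel": [0,0,19],"spin": 0,"hand": 0.38},{"travel": [0,0,21],"spin": 0,"hand": 0.38},{"travel": [0,0,21],"spin": 0,"hand": 0.38}]}}

```text
time_s: 8.2
tcp_pos: [438.1, 79.5, -11.0]
eef_rot: [[-0.07, 0.998, -0.001], [0.998, 0.07, -0.0], [-0.0, -0.001, -1.0]]
wrist_force: [0.5, -0.7, 0.2]
gripper_width: 36.2
gripper_force: 0.0
```

```bash
python3 - <<'E'
from h import *
im,d=shot('wrist'); E=ext('wrist')
for c in list(range(211,232,3))+list(range(276,297,3)):
    o=[]
    for r in range(205,250):
        k=ray('wrist',(r,c)); p=E[:3,:3]@(k/k[2]*d[r,c])+E[:3,3]
        if 86<p[1]<97 and p[2]>9: o.append((r,round(p[0]),round(p[1]),round(p[2])))
    print(c,o[:2])
E
```

```text
211 [(206, 411, 97, 17), (207, 411, 96, 17)]
214 [(207, 413, 96, 17), (208, 413, 96, 18)]
217 [(207, 415, 97, 17), (208, 415, 96, 18)]
220 [(207, 417, 97, 18), (208, 417, 96, 18)]
223 [(207, 418, 96, 16), (208, 418, 96, 17)]
226 [(208, 420, 96, 17), (209, 420, 96, 17)]
229 [(207, 422, 97, 17), (208, 422, 96, 17)]
276 [(210, 450, 97, 17)]
279 []
282 []
285 [(217, 456, 92, 15), (218, 456, 92, 16)]
288 [(214, 458, 94, 14), (215, 458, 94, 15)]
291 [(216, 459, 94, 16), (217, 459, 94, 18)]
294 [(221, 460, 94, 25), (222, 460, 94, 26)]
```

{"name": "move_arm", "arguments": {"targets": [{"travel": [0,0,3],"spin": 0,"hand": 0.38},{"travel": [0,0,3],"spin": 0,"hand": 0},{"travel": [0,0,3],"spin": 0,"hand": 0},{"travel": [0,0,3],"spin": 0,"hand": 0},{"travel": [0,0,3],"spin": 0,"hand": 0},{"travel": [0,0,3],"spin": 0,"hand": 0}], "grip_force": 60}}

```text
time_s: 8.85
tcp_pos: [438.2, 79.6, -13.4]
eef_rot: [[-0.07, 0.998, -0.0], [0.998, 0.07, -0.0], [-0.0, -0.0, -1.0]]
wrist_force: [-1.3, -0.2, 1.0]
gripper_width: 17.4
gripper_force: 60.0
```

{"name": "move_arm", "arguments": {"targets": [{"travel": [0,0,-50],"spin": 0,"hand": 0},{"travel": [0,0,-100],"spin": 0,"hand": 0},{"travel": [-30,100,-240],"spin": 0,"hand": 0},{"travel": [-30,100,-240],"spin": 0,"hand": 0},{"travel": [-30,100,-240],"spin": 0,"hand": 0},{"travel": [-30,100,-240],"spin": 0,"hand": 0},{"travel": [-30,100,-240],"spin": 0,"hand": 0},{"travel": [-30,100,-240],"spin": 0,"hand": 0}]}}

```text
time_s: 9.65
tcp_pos: [539.0, 56.7, 225.2]
eef_rot: [[-0.07, 0.998, -0.002], [0.998, 0.07, 0.0], [0.0, -0.002, -1.0]]
wrist_force: [-0.4, 1.5, -3.1]
gripper_width: 17.5
gripper_force: 60.0
```

```bash
cat >> h.py <<'E'
def cloud(cam,n=1):
    ds=[]; 
    for i in range(n): im,d=viewer.read_camera(cam); ds.append(d)
    d=np.median(np.array(ds),0) if n>1 else d
    E=ext(cam); K=np.array(viewer.camera_model(cam)['mtx']); v,u=np.mgrid[:384,:512]; x=(u-K[0,2])/K[0,0]; y=(v-K[1,2])/K[1,1]
    if cam=='wrist':
        t=np.hypot(x,y)+1e-9; k=np.tan(np.minimum(t,1.5))/t; x=x*k;y=y*k
    P=np.stack([x*d,y*d,d],-1)@E[:3,:3].T+E[:3,3]; P[d<=0]=np.nan
    return im,P
E
python3 - <<'E'
from h import *
np.set_printoptions(precision=1,suppress=True,linewidth=200)
for cam in ('top','scene','wrist'):
    im,P=cloud(cam,3 if cam=='wrist' else 1); Q=P.reshape(-1,3)
    if cam=='wrist': np.save('w.npy',P); cv2.imwrite('pics/w4.png',im[:,:,::-1])
    k=(Q[:,1]>120)&(Q[:,2]>90)&(Q[:,2]<420)
    if cam=='wrist': k&=Q[:,1]>150
    print(cam,[(x,Q[k&(abs(Q[:,0]-x)<10)][:,1:].tolist() and np.round(min(Q[k&(abs(Q[:,0]-x)<10)].tolist(),key=lambda q:q[1]))) for x in range(500,760,40)])
s=telemetry.sense(); print(s['tcp_pos'],s['gripper_width'],s['joint_positions'])
# jig tops
Q=P.reshape(-1,3); k=(abs(Q[:,0]-642)<60)&(abs(Q[:,1]-40)<70)&(Q[:,2]>30)&(Q[:,2]<110); Q=Q[k]
yaw=.22; o=np.array([642,40,48.])
for it in range(3):
    c,sn=np.cos(yaw),np.sin(yaw); n=np.array([-.5*c,-.5*sn,.866]); h=(Q-o)@n
    hist=np.histogram(h,np.arange(-6,36,2))[0]
    print(hist)
    T=Q[(h>25)&(h<31)]; 
    m=T.mean(0); w=np.linalg.svd(T-m)[2][2]; w*=np.sign(w[2]); print(len(T),m,w,'yaw',np.arctan2(-w[1],-w[0]),'slope',np.degrees(np.arccos(w[2])),'h',(m-o)@n)
    yaw=np.arctan2(-w[1],-w[0])
E
```

```text
top [(500, array([510., 273., 212.])), (540, array([549., 252., 389.])), (580, array([588., 244., 388.])), (620, array([629., 235., 388.])), (660, array([667., 225., 389.])), (700, array([709., 215., 390.])), (740, array([750., 204., 199.]))]
scene [(500, array([509., 261., 226.])), (540, array([549., 252., 385.])), (580, array([589., 243., 386.])), (620, array([630., 233., 385.])), (660, array([662., 225., 384.])), (700, array([709., 215., 385.])), (740, array([748., 206., 386.]))]
wrist [(500, []), (540, array([550., 255., 103.])), (580, array([590., 245., 137.])), (620, array([630., 236., 187.])), (660, array([670., 226., 257.])), (700, array([709., 218., 197.])), (740, array([750., 205., 188.]))]
[539.3  56.9 225.5] 17.411872636517025 [-0.   0.3  1.7 -0.   1.1 -0.1]
[  14   29   73  249   78   54   53   31   64   66   62  102  129  777  266  104  891 2483 1165   82]
4267 [633.4  41.8  76.8] [-0.5 -0.1  0.9] yaw 0.1996824211457904 slope 30.95763864495013 h 28.927048757053637
[  14   26   76  199  118   71   40   34   59   77   45  100  154  813  219   98  829 2433 1333   38]
4378 [634.2  40.7  77.1] [-0.5 -0.1  0.9] yaw 0.19364383081775363 slope 30.987352356995 h 29.00087543165578
[  13   24   80  174  139   72   42   34   50   85   41   97  161  830  198  102  824 2392 1390   28]
4412 [634.4  40.3  77.2] [-0.5 -0.1  0.9] yaw 0.19151020738669927 slope 30.997089391833214 h 29.019662834126866
```

View pics/w4.png

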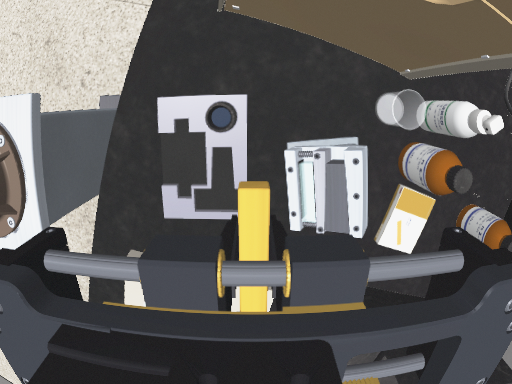

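```bash
cat > ortho.py <<'E'
from h import *
def ortho(cam,im,o,yaw,nh,E,s=5,V=(-20,60),Y=(-70,70)):
    c,sn=np.cos(yaw),np.sin(yaw); v=np.array([.866*c,.866*sn,.5]); n=np.array([-.5*c,-.5*sn,.866]); y=np.array([-sn,c,0])
    K=np.array(viewer.camera_model(cam)['mtx'])
    vv,yy=np.meshgrid(np.arange(V[1],V[0],-1/s),np.arange(Y[1],Y[0],-1/s),indexing='ij')
    P=o+vv[...,None]*v+yy[...,None]*y+nh*n
    p=(P-E[:3,3])@E[:3,:3]
    if cam=='wrist':
        r=np.hypot(p[...,0],p[...,1]); k=np.arctan2(r,p[...,2])/r
    else: k=1/p[...,2]
    mx=(p[...,0]*k*K[0,0]+K[0,2]).astype(np.float32); my=(p[...,1]*k*K[1,1]+K[1,2]).astype(np.float32)
    g=cv2.remap(im,mx,my,cv2.INTER_CUBIC)
    L=lambda a,b,col:cv2.line(g,(int((Y[1]-a[1])*s),int((V[1]-a[0])*s)),(int((Y[1]-b[1])*s),int((V[1]-b[0])*s)),col,1)
    L((33,-55),(27.75,55),(255,0,0)); L((0,-55),(5.25,55),(255,0,0)); L((50,-55),(50,55),(0,255,0)); L((-20,55),(60,55),(0,0,255)); L((-20,-55),(60,-55),(0,0,255))
    return g
if __name__=='__main__':
    o=np.array([642,40,48.]); G=[]
    for cam in ('wrist','top'):
        im,_=shot(cam); E=ext(cam); G.append(ortho(cam,im,o,.205,28,E)[:,:,::-1])
    g=np.vstack(G); print(g.shape); cv2.imwrite('pics/o1.png',cv2.resize(g,None,fx=.75,fy=.75,interpolation=cv2.INTER_AREA))
E
python3 ortho.py
```

```text
(800, 700, 3)
```

View pics/o1.png

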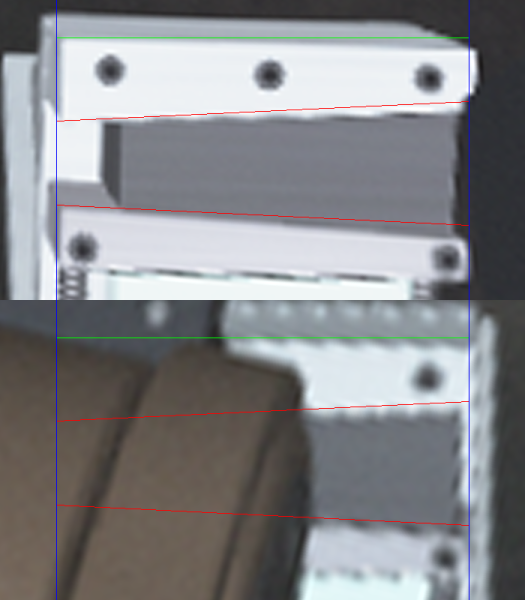

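```bash
python3 - <<'E'
from ortho import *
np.set_printoptions(precision=1,suppress=True,linewidth=200)
M=np.array(viewer.camera_model('wrist')['mount'])
def EW(tcp,a):
    T=np.eye(4); T[:3,:3]=np.array([[np.cos(a),np.sin(a),0],[np.sin(a),-np.cos(a),0],[0,0,-1]]); T[:3,3]=tcp; return T@M
o=np.array([642,40,48.]); yaw=.195
import ortho as O; cv2.line=lambda *a:None
for cam,f,E in [('top','top0',ext('top')),('wrist','w1',EW((559.8,47.95,329.5),1.6408)),('wrist','w4',EW((539.3,56.9,225.5),1.6408))]:
    g=cv2.cvtColor(ortho(cam,cv2.imread(f'pics/{f}.png'),o,yaw,28,E),cv2.COLOR_BGR2GRAY).astype(float)
    def edge(y,v0):
        c=int((70-y)*5); p=g[:,c-15:c+15].mean(1); p=cv2.GaussianBlur(p[:,None],(1,9),0)[:,0]; d=np.abs(np.gradient(p)); i=int((60-v0)*5); lo=i-25; j=lo+np.argmax(d[lo:i+25]); return 60-j/5
    out=[]
    for y in (-45,-30,-15,0,15,25):
        vw=16.5+13.875-y*2.6/55; vj=16.5-13.875+y*2.6/55
        w,j=edge(y,vw),edge(y,vj); out.append((y,round(w-vw,1),round(j-vj,1),round(w-j,1)))
    # ends along wall v=40 at n=28
    p=g[int(15*5):int(25*5)].mean(0); d=np.gradient(p); L=70-np.argmax(d[:150])/5; R=70-(550+np.argmin(d[550:]))/5
    print(f,out,'wall ends',L,R)
E
```

```text
top0 [(-45, np.float64(3.9), np.float64(-2.5), np.float64(38.4)), (-30, np.float64(-1.6), np.float64(-2.4), np.float64(31.4)), (-15, np.float64(-1.3), np.float64(-2.1), np.float64(30.0)), (0, np.float64(-1.2), np.float64(-1.8), np.float64(28.4)), (15, np.float64(-1.3), np.float64(-1.1), np.float64(26.2)), (25, np.float64(-0.6), np.float64(-1.0), np.float64(25.8))] wall ends 53.2 -61.19999999999999
w1 [(-45, np.float64(-1.9), np.float64(-2.9), np.float64(33.0)), (-30, np.float64(-1.8), np.float64(-2.8), np.float64(31.6)), (-15, np.float64(-1.5), np.float64(-2.5), np.float64(30.2)), (0, np.float64(-1.4), np.float64(-2.0), np.float64(28.4)), (15, np.float64(-1.1), np.float64(-1.5), np.float64(26.8)), (25, np.float64(-1.4), np.float64(-1.2), np.float64(25.2))] wall ends 64.8 -57.400000000000006
w4 [(-45, np.float64(-1.1), np.float64(-3.5), np.float64(34.4)), (-30, np.float64(-1.2), np.float64(-2.8), np.float64(32.2)), (-15, np.float64(-1.5), np.float64(-2.3), np.float64(30.0)), (0, np.float64(-1.0), np.float64(-1.8), np.float64(28.6)), (15, np.float64(-0.7), np.float64(-1.3), np.float64(27.0)), (25, np.float64(-0.8), np.float64(-1.4), np.float64(26.0))] wall ends 69.4 -56.599999999999994
```

```bash
python3 - <<'E'
from h import *
np.set_printoptions(precision=1,suppress=True,linewidth=200)
P=np.load('w.npy'); print([(r,P[r,254]) for r in range(176,232,4)])
print([(c,P[200,c]) for c in range(234,276,4)])
# target
yaw=.178; c,s=np.cos(yaw),np.sin(yaw); o=np.array([640.4,38.4])
X=np.array([c,s]);Y=np.array([-s,c])
for tipy in (45,38):
  q=o+(14.3-15.5)*X+(tipy+78)*Y; print(tipy,q)
q=o+(14.3-15.5)*X+(45+78)*Y
go((q[0],q[1],200),(q[0],q[1],58),yaw=yaw)
E
```

```text
[(176, array([540.8,  36.7,   1.2])), (180, array([541.3,  30.8,   1.2])), (184, array([536.8,  90.1, 256.1])), (188, array([536.9,  89.6, 262.9])), (192, array([537. ,  87.6, 263.8])), (196, array([537.2,  85.3, 263.8])), (200, array([537.3,  83. , 263.9])), (204, array([537.5,  80.8, 264.1])), (208, array([537.7,  78.4, 263.9])), (212, array([537.8,  75.9, 263.4])), (216, array([538. ,  73.4, 263.2])), (220, array([538.2,  71.2, 263.6])), (224, array([538.4,  68.7, 263.6])), (228, array([538.5,  66.4, 263.9]))]
[(234, array([514.3,   0.2,   6.9])), (238, array([528.6,  82.5, 264.1])), (242, array([530.7,  82.5, 263.8])), (246, array([532.9,  82.7, 263.9])), (250, array([535.1,  82.6, 262.9])), (254, array([537.3,  83. , 263.9])), (258, array([539.5,  83.1, 263.5])), (262, array([541.7,  83.3, 263.9])), (266, array([543.9,  83.5, 263.8])), (270, array([567. ,   2.2,   1.3])), (274, array([573. ,   2.4,   0.5]))]
45 [617.4 159.2]
38 [618.7 152.4]
travel [96.8 84.7 25.9]
travel [ 96.8  84.9 167.9]
spin -0.1078
t 10.0 a 1.6409995926510037 tcp [539.7  56.8 226. ]
```

{"name": "move_arm", "arguments": {"targets": [{"travel": [92,86,40],"spin": -0.108,"hand": 0},{"travel": [92,86,40],"spin": -0.108,"hand": 0},{"travel": [92,86,40],"spin": -0.108,"hand": 0},{"travel": [92,86,100],"spin": -0.108,"hand": 0},{"travel": [92,86,110],"spin": -0.108,"hand": 0},{"travel": [92,86,110],"spin": -0.108,"hand": 0}]}}

```text
time_s: 10.6
tcp_pos: [617.7, 154.4, 113.0]
eef_rot: [[-0.177, 0.984, -0.006], [0.984, 0.177, -0.001], [0.0, -0.006, -1.0]]
wrist_force: [-0.6, 0.0, -2.3]
gripper_width: 17.5
gripper_force: 60.0
```

```bash
python3 - <<'E'
from h import *
np.set_printoptions(precision=1,suppress=True,linewidth=200)
shot('scene','s5'); im,P=cloud('top'); cv2.imwrite('pics/t5.png',im[:,:,::-1]); s=telemetry.sense(); print(s['tcp_pos'],s['wrist_force'],s['eef_rot'])
for n,z in [('slot_mouth',56),('wedge_thin_end',67),('drift',147)]:
    print(n,[(np.array(q['point']),round(q['p'],2),atz('top',q['point'],z)) for q in models.spot_point('top',n)[:1]])
a=cv2.imread('pics/t5.png')[90:240,130:280]; b=cv2.imread('pics/s5.png')[150:300,130:280]
cv2.imwrite('pics/c5.png',np.hstack([cv2.resize(x,(400,400),interpolation=cv2.INTER_CUBIC) for x in (a,b)]))
E
```

```text
[619.8 154.5 117. ] [ 0.7  0.2 -2.8] [[-0.2  1.   0. ]
 [ 1.   0.2 -0. ]
 [-0.   0.  -1. ]]
slot_mouth [(array([166. , 184.6]), 0.56, array([653.2,  95.8,  56. ]))]
wedge_thin_end [(array([173.3, 190. ]), 0.64, array([636. ,  83.3,  67. ]))]
drift [(array([173. , 157.7]), 0.72, array([626.8, 132.7, 147. ]))]
```

View pics/c5.png

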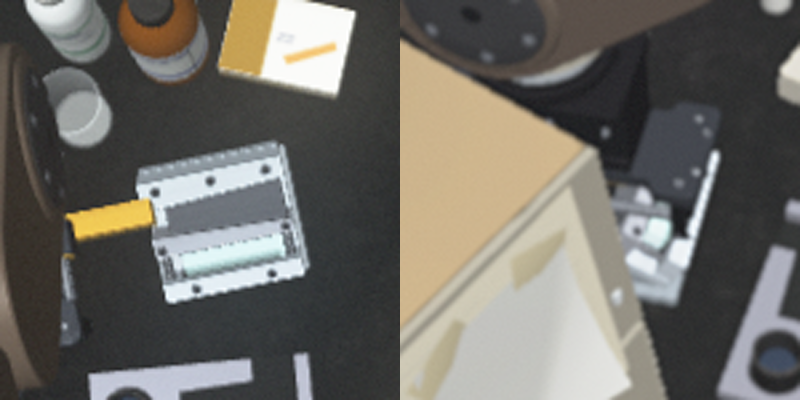

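```bash
python3 - <<'E'
from h import *
np.set_printoptions(precision=1,suppress=True,linewidth=200)
im=cv2.cvtColor(cv2.imread('pics/t5.png'),cv2.COLOR_BGR2HSV)
m=cv2.inRange(im,(15,120,100),(35,255,255)); m[:160]=0;m[185:]=0;m[:,:150]=0;m[:,200:]=0
c=max(cv2.findContours(m,0,1)[0],key=cv2.contourArea)
P=np.array([atz('top',q[0][::-1]+np.array([0,0]),155,ext('top'))[:2] for q in c],np.float32); r=cv2.minAreaRect(P); print(r,cv2.boxPoints(r))
yaw=.178; c,s=np.cos(yaw),np.sin(yaw); X=np.array([c,s]);Y=np.array([-s,c]); o=np.array([640.4,38.4])
for b in cv2.boxPoints(r): print((b-o)@X-14.3,(b-o)@Y)
E
```

```text
((626.4628295898438, 106.65432739257812), (20.239582061767578, 60.55648422241211), 9.547279357910156) [[611.5 134.8]
 [621.5  75.1]
 [641.5  78.5]
 [631.4 138.2]]
-25.706642976751844 100.03495305247388
-26.395103653424975 39.482397087376874
-6.156846060016337 39.25230891618853
-5.468385383343204 99.80486488128554
```

{"name": "move_arm", "arguments": {"targets": [{"travel": [5,0,20],"spin": 0,"hand": 0},{"travel": [5,0,40],"spin": 0,"hand": 0},{"travel": [5,0,52],"spin": 0,"hand": 0},{"travel": [5,0,60],"spin": 0,"hand": 0},{"travel": [5,0,60],"spin": 0,"hand": 0}]}}

```text
time_s: 11.35
tcp_pos: [618.6, 159.2, 56.2]
eef_rot: [[-0.177, 0.984, -0.001], [0.984, 0.177, -0.0], [-0.0, -0.001, -1.0]]
wrist_force: [-0.1, 0.6, -3.0]
gripper_width: 17.6
gripper_force: 60.0
```

{"name": "move_arm", "arguments": {"targets": [{"travel": [-2,0,0],"spin": 0,"hand": 0},{"travel": [-4,0,0],"spin": 0,"hand": 0},{"travel": [-6,0,0],"spin": 0,"hand": 0},{"travel": [-6,0,0],"spin": 0,"hand": 0}]}}

```text
time_s: 11.75
tcp_pos: [619.9, 153.2, 57.0]
eef_rot: [[-0.177, 0.984, 0.001], [0.984, 0.177, 0.0], [-0.0, 0.001, -1.0]]
wrist_force: [-0.5, -0.1, -2.5]
gripper_width: 17.8
gripper_force: 60.0
```

{"name": "move_arm", "arguments": {"targets": [{"travel": [-2,0,0],"spin": 0,"hand": 0},{"travel": [-4,0,0],"spin": 0,"hand": 0},{"travel": [-5,0,0],"spin": 0,"hand": 0},{"travel": [-5,0,0],"spin": 0,"hand": 0}]}}

```text
time_s: 12.15
tcp_pos: [620.3, 150.9, 57.0]
eef_rot: [[-0.177, 0.984, 0.0], [0.984, 0.177, 0.003], [0.003, 0.001, -1.0]]
wrist_force: [-2.9, 15.8, 0.1]
gripper_width: 17.7
gripper_force: 60.0
```

{"name": "move_arm", "arguments": {"targets": [{"travel": [-1,0,0],"spin": 0,"hand": 0},{"travel": [-2,0,0],"spin": 0,"hand": 0},{"travel": [-3,0,0],"spin": 0,"hand": 0},{"travel": [-3,0,0],"spin": 0,"hand": 0}]}}

```text
time_s: 12.55
tcp_pos: [620.9, 148.1, 57.1]
eef_rot: [[-0.177, 0.984, 0.001], [0.984, 0.177, 0.003], [0.003, 0.001, -1.0]]
wrist_force: [-1.6, 16.3, 0.3]
gripper_width: 17.6
gripper_force: 60.0
```

{"name": "move_arm", "arguments": {"targets": [{"travel": [-2,0,0],"spin": 0,"hand": 0},{"travel": [-4,0,0],"spin": 0,"hand": 0},{"travel": [-6,0,0],"spin": 0,"hand": 0},{"travel": [-6,0,0],"spin": 0,"hand": 0}]}}

```text
time_s: 12.95
tcp_pos: [622.2, 141.9, 57.1]
eef_rot: [[-0.177, 0.984, 0.001], [0.984, 0.177, 0.003], [0.002, 0.001, -1.0]]
wrist_force: [-0.8, 14.8, -0.1]
gripper_width: 17.4
gripper_force: 60.0
```

```bash
cat > t.py <<'E'
from h import *
import sys
np.set_printoptions(precision=1,suppress=True,linewidth=200)
shot('top',sys.argv[1]); E=ext('top')
yaw=.178; c,s=np.cos(yaw),np.sin(yaw); X=np.array([c,s]);Y=np.array([-s,c]); o=np.array([640.4,38.4])
for n,z in [('slot_exit',56),('wedge_thick_end',67),('wedge_thin_end',67)]:
    print(n,[(round(q['p'],2),(w:=atz('top',q['point'],z,E)),(w[:2]-o)@Y) for q in models.spot_point('top',n)[:2]])
im=cv2.imread('pics/'+sys.argv[1]+'.png'); g=im.astype(float)
# dark profile along wedge middle line at n=26, from jig y 60 to -110
v=np.array([.866*c,.866*s,.5]); n=np.array([-.5*c,-.5*s,.866]); o3=np.array([640.4,38.4,48.]); y3=np.array([-s,c,0])
print([(int(y),int(np.mean([g[tuple(np.round(proj('top',o3+vv*v+26*n+y*y3,E)).astype(int))].mean() for vv in (11,14,17,20)]))) for y in range(60,-112,-3)])
hsv=cv2.cvtColor(im,cv2.COLOR_BGR2HSV); m=cv2.inRange(hsv,(15,120,100),(35,255,255)); m[:150]=0;m[195:]=0;m[:,:130]=0;m[:,235:]=0
cc=max(cv2.findContours(m,0,1)[0],key=cv2.contourArea)
zt=telemetry.sense()['tcp_pos'][2]+37.8
P=np.array([atz('top',q[0][::-1],zt,E)[:2] for q in cc])-o; print('drift x',np.percentile(P@X-14.3,[2,98]),'tip y',(P@Y).min(),'tcp y',(telemetry.sense()['tcp_pos'][:2]-o)@Y)
E
python3 t.py t6
```

```text
slot_exit [(0.57, array([660.4, -10. ,  56. ]), np.float64(-51.207383010921)), (0.35, array([495.6,  24.4,  56. ]), np.float64(11.887258916177084))]
wedge_thick_end [(0.55, array([655.6, -20.4,  67. ]), np.float64(-60.548806768788324))]
wedge_thin_end [(0.65, array([637.1,  72.4,  67. ]), np.float64(34.05221564894867))]
[(60, 169), (57, 178), (54, 178), (51, 174), (48, 178), (45, 179), (42, 177), (39, 178), (36, 178), (33, 176), (30, 157), (27, 103), (24, 114), (21, 114), (18, 115), (15, 115), (12, 114), (9, 115), (6, 115), (3, 116), (0, 115), (-3, 116), (-6, 116), (-9, 116), (-12, 116), (-15, 116), (-18, 115), (-21, 115), (-24, 116), (-27, 115), (-30, 115), (-33, 116), (-36, 114), (-39, 115), (-42, 115), (-45, 115), (-48, 114), (-51, 115), (-54, 114), (-57, 114), (-60, 116), (-63, 71), (-66, 60), (-69, 58), (-72, 58), (-75, 59), (-78, 58), (-81, 58), (-84, 58), (-87, 58), (-90, 57), (-93, 58), (-96, 55), (-99, 56), (-102, 56), (-105, 54), (-108, 53), (-111, 53)]
drift x [-23.6  -4.7] tip y 26.562893704519272 tcp y 105.1084157873344
```

{"name": "move_arm", "arguments": {"targets": [{"travel": [-2,0,0],"spin": 0,"hand": 0},{"travel": [-4,0,0],"spin": 0,"hand": 0},{"travel": [-6,0,0],"spin": 0,"hand": 0},{"travel": [-8,0,0],"spin": 0,"hand": 0},{"travel": [-10,0,0],"spin": 0,"hand": 0},{"travel": [-12,0,0],"spin": 0,"hand": 0},{"travel": [-12,0,0],"spin": 0,"hand": 0}]}}

```text
time_s: 13.85
tcp_pos: [624.3, 127.4, 56.5]
eef_rot: [[-0.177, 0.984, -0.0], [0.984, 0.177, -0.0], [-0.0, -0.0, -1.0]]
wrist_force: [0.1, 0.7, -2.0]
gripper_width: 17.3
gripper_force: 60.0
```

```bash
python3 t.py t7
```

```text
slot_exit [(0.87, array([662.6,  -9.5,  56. ]), np.float64(-51.02609741168619))]
wedge_thick_end [(0.91, array([660.4, -41.4,  67. ]), np.float64(-82.08622301435376))]
wedge_thin_end [(0.88, array([643.6,  57.3,  67. ]), np.float64(18.037853814307013)), (0.74, array([ 623. , -237.6,   67. ]), np.float64(-268.57320225820035))]
[(60, 177), (57, 178), (54, 178), (51, 179), (48, 179), (45, 179), (42, 178), (39, 179), (36, 179), (33, 179), (30, 179), (27, 179), (24, 180), (21, 180), (18, 180), (15, 147), (12, 105), (9, 115), (6, 116), (3, 116), (0, 115), (-3, 116), (-6, 116), (-9, 116), (-12, 116), (-15, 117), (-18, 116), (-21, 116), (-24, 114), (-27, 115), (-30, 116), (-33, 114), (-36, 115), (-39, 115), (-42, 116), (-45, 115), (-48, 116), (-51, 116), (-54, 115), (-57, 115), (-60, 114), (-63, 114), (-66, 113), (-69, 114), (-72, 114), (-75, 116), (-78, 65), (-81, 59), (-84, 59), (-87, 58), (-90, 60), (-93, 59), (-96, 56), (-99, 56), (-102, 57), (-105, 54), (-108, 54), (-111, 55)]
drift x [-24.   -5.5] tip y 12.229918768077171 tcp y 90.54243466650004
```

{"name": "move_arm", "arguments": {"targets": [{"travel": [-2,0,0],"spin": 0,"hand": 0},{"travel": [-4,0,0],"spin": 0,"hand": 0},{"travel": [-6,0,0],"spin": 0,"hand": 0},{"travel": [-6,0,0],"spin": 0,"hand": 0},{"travel": [-6,0,0],"spin": 0,"hand": 0}]}}

```text
time_s: 14.55
tcp_pos: [625.4, 121.7, 56.5]
eef_rot: [[-0.177, 0.984, 0.0], [0.984, 0.177, -0.0], [-0.0, -0.0, -1.0]]
wrist_force: [-0.4, -0.3, -2.9]
gripper_width: 17.3
gripper_force: 60.0
```

```bash
python3 t.py t8
```

```text
slot_exit [(0.7, array([660.1, -13.3,  56. ]), np.float64(-54.40404373158279))]
wedge_thick_end [(0.79, array([660.7, -45.3,  67. ]), np.float64(-85.96850782869559))]
wedge_thin_end [(0.84, array([649.3,  48.6,  67. ]), np.float64(8.433424407951915)), (0.56, array([448.6,  52.3,  67. ]), np.float64(47.609609608410395))]
[(60, 75), (57, 145), (54, 177), (51, 177), (48, 178), (45, 179), (42, 177), (39, 178), (36, 178), (33, 177), (30, 179), (27, 178), (24, 178), (21, 179), (18, 179), (15, 180), (12, 179), (9, 173), (6, 111), (3, 116), (0, 115), (-3, 115), (-6, 115), (-9, 115), (-12, 115), (-15, 116), (-18, 115), (-21, 116), (-24, 116), (-27, 116), (-30, 117), (-33, 114), (-36, 115), (-39, 115), (-42, 116), (-45, 116), (-48, 116), (-51, 116), (-54, 114), (-57, 114), (-60, 114), (-63, 115), (-66, 113), (-69, 114), (-72, 115), (-75, 112), (-78, 114), (-81, 115), (-84, 68), (-87, 58), (-90, 58), (-93, 57), (-96, 57), (-99, 57), (-102, 56), (-105, 56), (-108, 55), (-111, 53)]
drift x [-24.1  -6.1] tip y 6.346009338663526 tcp y 84.76983276501385
```

{"name": "move_arm", "arguments": {"targets": [{"travel": [6,0,0],"spin": 0,"hand": 0},{"travel": [6,0,-20],"spin": 0,"hand": 0},{"travel": [6,0,-60],"spin": 0,"hand": 0},{"travel": [-8,-100,-90],"spin": 0.108,"hand": 0},{"travel": [-8,-100,-90],"spin": 0.108,"hand": 0},{"travel": [-8,-192,-90],"spin": 0.108,"hand": 0},{"travel": [-8,-192,-60],"spin": 0.108,"hand": 0},{"travel": [-8,-192,-20],"spin": 0.108,"hand": 0},{"travel": [-8,-192,0],"spin": 0.108,"hand": 0},{"travel": [-8,-192,0],"spin": 0.108,"hand": 0}]}}

```text
time_s: 15.75
tcp_pos: [436.7, 80.2, 55.0]
eef_rot: [[-0.07, 0.998, -0.003], [0.998, 0.07, -0.0], [0.0, -0.003, -1.0]]
wrist_force: [-0.6, 0.7, -3.2]
gripper_width: 17.6
gripper_force: 60.0
```

```bash
python3 - <<'E'
from h import *
np.set_printoptions(precision=1,suppress=True,linewidth=200)
im,P=cloud('wrist',2); E=ext('wrist'); cv2.imwrite('pics/w9.png',im[:,:,::-1])
for n,z in [('drift_cutout',6),('wedge_cutout',6)]:
    print(n,[(round(q['p'],2),atz('wrist',q['point'],z,E)) for q in models.spot_point('wrist',n)[:1]])
m=cv2.inRange(cv2.cvtColor(im,cv2.COLOR_RGB2HSV),(15,120,120),(35,255,255)); m[240:]=0;m[:,:225]=0;m[:,285:]=0
c=max(cv2.findContours(m,0,1)[0],key=cv2.contourArea); print(c.reshape(-1,2).min(0),c.reshape(-1,2).max(0))
s=telemetry.sense(); z=s['tcp_pos'][2]+37.6
Q=np.array([atz('wrist',q[0][::-1],z,E)[:2] for q in c]); print('drift end y',Q[:,1].max())
go((438.2,79.6,-13),yaw=.07)
E
```

```text
drift_cutout [(0.71, array([465.7,  63.7,   6. ]))]
wedge_cutout []
[238 181] [269 239]
drift end y 117.55895967184722
travel [-0.6 -0.6 70.5]
spin 0.0002
t 15.95 a 1.6410270760310863 tcp [438.7  80.3  57.5]
```

{"name": "move_arm", "arguments": {"targets": [{"travel": [-0.6,-0.6,30],"spin": 0,"hand": 0},{"travel": [-0.6,-0.6,48],"spin": 0,"hand": 0},{"travel": [-0.6,-0.6,58],"spin": 0,"hand": 0},{"travel": [-0.6,-0.6,64],"spin": 0,"hand": 0},{"travel": [-0.6,-0.6,69],"spin": 0,"hand": 0},{"travel": [-0.6,-0.6,69],"spin": 0,"hand": 0}]}}

```text
time_s: 16.55
tcp_pos: [437.4, 79.5, -12.4]
eef_rot: [[-0.07, 0.998, 0.0], [0.998, 0.07, -0.0], [-0.0, 0.0, -1.0]]
wrist_force: [-0.3, 0.3, -3.3]
gripper_width: 16.9
gripper_force: 60.0
```

{"name": "move_arm", "arguments": {"targets": [{"travel": [0,0,1.5],"spin": 0,"hand": 0},{"travel": [0,0,1.5],"spin": 0,"hand": 0.38},{"travel": [0,0,1.5],"spin": 0,"hand": 0.38},{"travel": [0,0,1.5],"spin": 0,"hand": 0.38},{"travel": [0,0,1.5],"spin": 0,"hand": 0.38},{"travel": [0,0,-40],"spin": 0,"hand": 0.38},{"travel": [0,0,-90],"spin": 0,"hand": 0.38},{"travel": [0,0,-140],"spin": 0,"hand": 0.75},{"travel": [0,0,-190],"spin": 0,"hand": 0.75},{"travel": [0,60,-190],"spin": 0,"hand": 0.75},{"travel": [0,60,-190],"spin": 0,"hand": 0.75}]}}

```text
time_s: 17.65
tcp_pos: [501.0, 83.8, 180.2]
eef_rot: [[-0.07, 0.998, 0.008], [0.998, 0.07, 0.0], [-0.0, 0.008, -1.0]]
wrist_force: [0.6, 0.4, -0.4]
gripper_width: 62.7
gripper_force: 0.0
```

```bash
python3 - <<'E'
from h import *
np.set_printoptions(precision=1,suppress=True,linewidth=200)
im,P=cloud('wrist',2); E=ext('wrist'); cv2.imwrite('pics/w10.png',im[:,:,::-1]); 
s=telemetry.sense(); print(s['tcp_pos'],s['wrist_force'],s['gripper_width'])
for n,z in [('drift',15),('drift_cutout',6),('wedge_cutout',6),('wedge_cutout_wide_end',6),('wedge',56),('wedge_thick_end',67),('slot_exit',56)]:
    print(n,[(round(q['p'],2),atz('wrist',q['point'],z,E)) for q in models.spot_point('wrist',n)[:1]])
m=cv2.inRange(cv2.cvtColor(im,cv2.COLOR_RGB2HSV),(15,120,120),(35,255,255)); m[230:]=0; m[:,270:]=0
c=max(cv2.findContours(m,0,1)[0],key=cv2.contourArea)
print(cv2.minAreaRect(np.array([atz('wrist',q[0][::-1],24,E)[:2] for q in c],np.float32)))
# dark cutout mask: floor z~6 points around wedge cutout
Q=P[:240]; k=(abs(Q[...,2]-6)<5)&(Q[...,0]>455)&(Q[...,0]<560)&(Q[...,1]>-40)&(Q[...,1]<150)
hh=im[:240].mean(-1)
g=np.nan*np.zeros((36,24),object)
for i,y in enumerate(range(150,-40,-6)):
    r=''
    for x in range(370,545,4):
        p=np.round(proj('wrist',np.array([x,y,16.]),E)).astype(int)
        r+= '#' if im[p[0],p[1]].mean()<110 else '.'
    print(y,r)
E
```

```text
[497.6  83.6 177. ] [-0.5 -0.5 -0.8] 69.1793727381174
drift [(0.86, array([438.2,  58.6,  15. ]))]
drift_cutout [(0.88, array([432. ,  59.3,   6. ]))]
wedge_cutout [(0.84, array([490.8,  33.5,   6. ]))]
wedge_cutout_wide_end [(0.69, array([495.1, -10.7,   6. ]))]
wedge [(0.37, array([486.4, 125. ,  56. ]))]
wedge_thick_end []
slot_exit []
((436.235595703125, 60.19465637207031), (19.96585464477539, 108.38645935058594), 3.7206897735595703)
150 ###############################.......######
144 #######...............................######
138 #######....................#####......######
132 #######...................########....######
126 #######..................##########...######
120 #######..................##########...######
114 #######..........#.......##########...######
108 #######..................#########.....#####
102 #######...........#........######......#####
96 ########..........#######..............#####
90 ##############....#######..............#####
84 ##############....#######..............#####
78 ##############.....######......###.....#####
72 ##############.....###
[... 189 characters left out ...]
######..########.....####
42 ##############.....#######.########.....####
36 ###############.....######.########.....####
30 ###############.....######.########.....####
24 ###############.....#......#########....####
18 #########....###...........#################
12 #########..#####.....#######################
6 #########.######.....#######################
0 ################.....#######################
-6 ################......######################
-12 ################......######.............###
-18 #################........................###
-24 ################.........................###
-30 ################...#########################
-36 ############################################
```

```bash
python3 - <<'E'
from h import *
np.set_printoptions(precision=0,suppress=True,linewidth=220)
for cam in ('top','scene'):
    im,P=cloud(cam); Q=P.reshape(-1,3); Q=Q[(Q[:,2]>105)&(Q[:,0]>560)&(Q[:,1]<120)&(Q[:,1]>-340)]
    for y in range(100,-340,-40):
        q=Q[abs(Q[:,1]-y)<20]
        for zl,zh in ((105,250),(250,450),(450,800)):
            k=q[(q[:,2]>zl)&(q[:,2]<zh)]
            if len(k)>3: print(cam,y,(zl,zh),len(k),'xmin',np.percentile(k[:,0],2), 'z',np.percentile(k[:,2],[5,95]))
E
```

```text
top 100 (105, 250) 133 xmin 775.2706267141625 z [106. 134.]
top 100 (250, 450) 483 xmin 560.4195094122891 z [320. 324.]
top 100 (450, 800) 478 xmin 762.1802471301228 z [479. 514.]
top 60 (105, 250) 177 xmin 773.0408698315309 z [106. 133.]
top 60 (250, 450) 355 xmin 561.1432281780419 z [306. 324.]
top 60 (450, 800) 739 xmin 751.6250988458368 z [479. 529.]
top 20 (450, 800) 1038 xmin 739.2765155532314 z [481. 545.]
top -20 (450, 800) 1371 xmin 723.7951399608911 z [482. 570.]
top -60 (450, 800) 1858 xmin 707.8107031078343 z [503. 591.]
top -100 (450, 800) 2340 xmin 691.7173445240618 z [501. 578.]
top -140 (105, 250) 615 xmin 718.903044585815 z [129. 247.]
top -140 (250, 450) 13 xmin 719.1390957573055 z [250. 253.]
top -140 (450, 800) 2788 xmin 675.7201741238314 z [493. 577.]
top -180 (105, 250) 1280 xmin 564.340248948738 z [162. 243.]
top -180 (250, 450) 26 xmin 709.411338281007 z [250. 253.]
top -180 (450, 800) 3274 xmin 659.6113154108929 z [492. 577.]
top -220 (105, 250) 1246 xmin 562.2089364359108 z [153. 243.]
top -220 (250, 450) 33 xmin 699.7807819747748 z [250. 252.]
top -220 (450
[... 1285 characters left out ...]

scene -100 (250, 450) 116 xmin 1049.2759864923278 z [251. 264.]
scene -140 (105, 250) 2872 xmin 719.5280348185829 z [109. 242.]
scene -140 (250, 450) 112 xmin 1038.3188509794702 z [251. 263.]
scene -180 (105, 250) 4678 xmin 714.1949895187579 z [111. 242.]
scene -180 (250, 450) 103 xmin 1027.4808844727304 z [251. 264.]
scene -220 (105, 250) 2514 xmin 705.1499958110815 z [118. 241.]
scene -220 (250, 450) 97 xmin 1017.3072221019331 z [251. 264.]
scene -260 (105, 250) 1711 xmin 693.8767834788564 z [161. 243.]
scene -260 (250, 450) 91 xmin 1005.7331804372031 z [251. 264.]
scene -300 (105, 250) 1435 xmin 698.0910232575019 z [204. 241.]
scene -300 (250, 450) 84 xmin 995.1723334051921 z [251. 264.]
```

{"name": "move_arm", "arguments": {"targets": [{"travel": [-125,155,0],"spin": -0.108,"hand": 0.75},{"travel": [-125,155,0],"spin": -0.108,"hand": 0.75},{"travel": [-125,155,0],"spin": -0.108,"hand": 0.75},{"travel": [-125,155,0],"spin": -0.108,"hand": 0.75},{"travel": [-125,155,30],"spin": -0.108,"hand": 0.75},{"travel": [-125,155,30],"spin": -0.108,"hand": 0.75}]}}

```text
time_s: 18.8
tcp_pos: [659.0, -30.8, 143.6]
eef_rot: [[-0.176, 0.984, -0.006], [0.984, 0.176, 0.001], [0.002, -0.006, -1.0]]
wrist_force: [-0.4, -0.0, -0.2]
gripper_width: 71.5
gripper_force: 0.0
```

```bash
python3 - <<'E'
from h import *
np.set_printoptions(precision=1,suppress=True,linewidth=220)
im,P=cloud('wrist',2); cv2.imwrite('pics/w11.png',im[:,:,::-1]); s=telemetry.sense(); print(s['tcp_pos'],s['gripper_width'],s['eef_rot'][:2,0])
E=ext('wrist')
yaw=.178; c,sn=np.cos(yaw),np.sin(yaw); v=np.array([.866*c,.866*sn,.5]); n=np.array([-.5*c,-.5*sn,.866]); y3=np.array([-sn,c,0]); o3=np.array([640.4,38.4,48.])
Q=P.reshape(-1,3)-o3; V=Q@v; N=Q@n; Y=Q@y3
for y in range(-50,-100,-4):
    k=(abs(Y-y)<2)&(N>15)&(N<33)&(abs(V-16)<35)
    print(y,k.sum(), np.percentile(V[k],[3,50,97]) if k.sum()>5 else '', np.median(N[k]) if k.sum()>5 else '')
# finger tips: points near tool with z
F=P[:,:].reshape(-1,3)-s['tcp_pos']; R=s['eef_rot']; F=F@R
k=(abs(F[:,0])<15)&(abs(F[:,1])<60)&(F[:,2]<0)&(F[:,2]>-60)
print(len(F[k]), np.percentile(F[k][:,2],[1,50,99]) if k.sum()>5 else '', np.percentile(F[k][:,1],[1,99]) if k.sum()>5 else '')
E
```

```text
[659.7 -29.8 147.3] 71.88767496611874 [-0.2  1. ]
-50 248 [-6.4 23.4 49.5] 29.416233857607832
-54 151 [ 4.2 22.1 46.7] 28.97624153878839
-58 160 [ 4.2 22.3 33.8] 28.804344480807558
-62 159 [ 4.6 23.4 33.9] 28.797681343474615
-66 154 [ 4.1 22.6 34.1] 28.767498267059267
-70 158 [ 4.3 23.2 34.3] 28.86107544534255
-74 156 [ 3.7 23.  34.5] 28.86378447865095
-78 155 [ 2.9 22.6 34.7] 28.92521494419193
-82 35 [ 4.  23.7 34.4] 28.242276338132676
-86 0  
-90 0  
-94 0  
-98 0  
1488 [-59.6 -44.3 -24.2] [-43.6  42.7]
```

{"name": "move_arm", "arguments": {"targets": [{"travel": [0,1,40],"spin": 0,"hand": 0.75},{"travel": [0,1,80],"spin": 0,"hand": 0.75},{"travel": [0,1,105],"spin": 0,"hand": 0.75},{"travel": [0,1,118],"spin": 0,"hand": 0.75},{"travel": [0,1,118],"spin": 0,"hand": 0.75}]}}

```text
time_s: 19.4
tcp_pos: [661.0, -29.5, 29.4]
eef_rot: [[-0.178, 0.984, -0.001], [0.984, 0.178, 0.0], [0.0, -0.001, -1.0]]
wrist_force: [-0.0, -0.9, 0.5]
gripper_width: 70.9
gripper_force: 0.0
```

{"name": "move_arm", "arguments": {"targets": [{"travel": [0,0,0],"spin": 0,"hand": 0.3},{"travel": [0,0,0],"spin": 0,"hand": 0.3},{"travel": [0,0,0],"spin": 0,"hand": 0.3},{"travel": [0,0,0],"spin": 0,"hand": 0.3},{"travel": [0,0,0],"spin": 0,"hand": 0.3},{"travel": [0,0,0],"spin": 0,"hand": 0.3}], "grip_force": 45}}

```text
time_s: 20.0
tcp_pos: [660.3, -30.6, 30.1]
eef_rot: [[-0.177, 0.984, -0.002], [0.984, 0.177, -0.001], [-0.0, -0.002, -1.0]]
wrist_force: [-7.4, -3.4, 6.2]
gripper_width: 38.6
gripper_force: 44.9
```

{"name": "move_arm", "arguments": {"targets": [{"travel": [-2,-0.5,-1],"spin": 0,"hand": 0.3},{"travel": [-5,-1,-2],"spin": 0,"hand": 0.3},{"travel": [-8,-2,-3.5],"spin": 0,"hand": 0.3},{"travel": [-8,-2,-3.5],"spin": 0,"hand": 0.3}], "grip_force": 60}}

```text
time_s: 20.4
tcp_pos: [661.0, -38.8, 33.1]
eef_rot: [[-0.177, 0.984, 0.0], [0.984, 0.177, -0.0], [-0.0, 0.0, -1.0]]
wrist_force: [-0.5, 0.4, -2.9]
gripper_width: 38.9
gripper_force: 59.9
```

{"name": "move_arm", "arguments": {"targets": [{"travel": [-2,-2,-3.5],"spin": 0,"hand": 0.3},{"travel": [-4,-5,-9],"spin": 0,"hand": 0.3},{"travel": [-6,-9,-16],"spin": 0,"hand": 0.3},{"travel": [-8,-13,-23],"spin": 0,"hand": 0.3},{"travel": [-8,-18,-32],"spin": 0,"hand": 0.3},{"travel": [-8,-24,-42],"spin": 0,"hand": 0.3},{"travel": [-8,-24,-42],"spin": 0,"hand": 0.3}]}}

```text
time_s: 21.1
tcp_pos: [638.6, -50.6, 76.9]
eef_rot: [[-0.177, 0.984, 0.002], [0.984, 0.177, -0.001], [-0.001, 0.002, -1.0]]
wrist_force: [1.0, 0.0, -2.9]
gripper_width: 38.8
gripper_force: 59.9
```

```bash
python3 - <<'E'
from h import *
shot('wrist','w12');shot('top','t12');shot('scene','s12')
a=cv2.imread('pics/w12.png')[90:300,180:460]; b=cv2.imread('pics/t12.png')[110:230,170:300]; c=cv2.imread('pics/s12.png')[130:250,150:280]
cv2.imwrite('pics/c12.png',np.vstack([cv2.resize(a,(660,330)),np.hstack([cv2.resize(x,(330,270)) for x in (b,c)])])[:600])
s=telemetry.sense(); print(s['tcp_pos'],s['wrist_force'],s['gripper_width'])
E
```

```text
[638.68972019 -50.31368916  75.07096264] [ 0.66107613  0.43530478 -2.74078579] 38.645867164777584
```

View pics/c12.png

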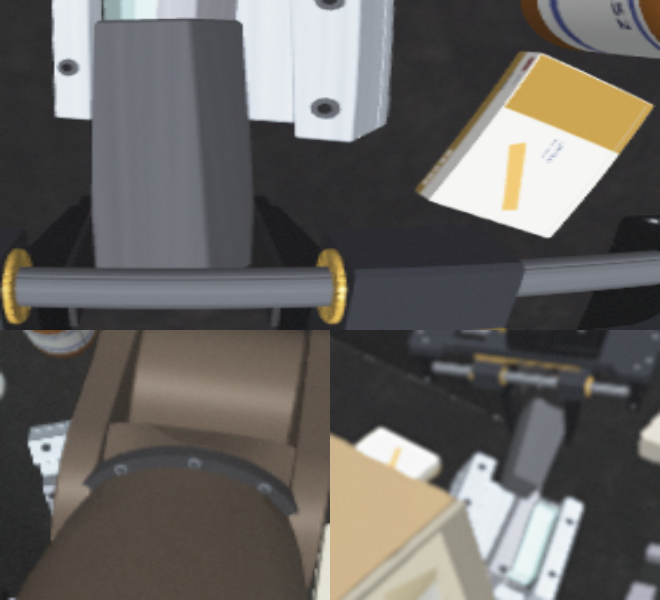

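```bash
python3 - <<'E'
from h import *
np.set_printoptions(precision=0,suppress=True,linewidth=220)
from itertools import product
Es=[]
im0=None
im,P=cloud('scene'); Q=P.reshape(-1,3)
im,P2=cloud('wrist'); Q2=P2.reshape(-1,3); s=telemetry.sense()
for nm,Q in (('scene',Q),('wrist',Q2)):
  for x in range(340,600,30):
    q=Q[(abs(Q[:,0]-x)<15)&(Q[:,1]<-40)&(Q[:,1]>-300)]
    print(nm,x,[ (zl,round(np.percentile(k[:,1],98))) for zl,zh in ((20,60),(60,110),(110,200),(200,420)) if len(k:=q[(q[:,2]>zl)&(q[:,2]<zh)])>4])
# wedge relative to the tool
F=(Q2-s['tcp_pos'])@s['eef_rot']; k=(F[:,0]>8)&(F[:,0]<90)&(abs(F[:,1])<32)&(F[:,2]<-15)&(F[:,2]>-70)
F=F[k]; np.set_printoptions(precision=1,suppress=True)
for x in range(14,90,8):
    f=F[abs(F[:,0]-x)<2]; 
    if len(f)>8: print(x,len(f),[ (y,round(np.median(g[:,2]),1)) for y in range(-20,32,4) if len(g:=f[abs(f[:,1]-y)<2])>1])
E
```

```text
scene 340 [(20, -103)]
scene 370 [(20, -104), (110, -156), (200, -128)]
scene 400 [(20, -109), (60, -238), (110, -142), (200, -127)]
scene 430 [(20, -113), (60, -103), (110, -99), (200, -133)]
scene 460 [(20, -118), (110, -86), (200, -156)]
scene 490 [(20, -124), (110, -88), (200, -93)]
scene 520 [(20, -128), (60, -197), (110, -156), (200, -49)]
scene 550 [(20, -132), (60, -196), (110, -163), (200, -42)]
scene 580 [(20, -136), (110, -41), (200, -41)]
wrist 340 [(20, -100)]
wrist 370 [(20, -102)]
wrist 400 [(20, -106)]
wrist 430 [(20, -111), (60, -101), (110, -97)]
wrist 460 [(20, -115), (110, -100)]
wrist 490 [(20, -121), (110, -183)]
wrist 520 [(20, -124)]
wrist 550 [(110, -41), (200, -41)]
wrist 580 [(110, -44), (200, -40)]
14 1283 [(-20, np.float64(-43.2)), (-16, np.float64(-43.9)), (-12, np.float64(-46.2)), (-8, np.float64(-48.4)), (-4, np.float64(-50.6)), (0, np.float64(-53.2)), (4, np.float64(-55.5)), (8, np.float64(-54.1)), (12, np.float64(-47.0)), (16, np.float64(-41.2)), (20, np.float64(-49.5)), (24, np.float64(-54.5)), (28, np.float64(-62.2))]
22 495 [(-20, np.float64(-41.9
[... 1306 characters left out ...]
at64(-43.8)), (-12, np.float64(-46.0)), (-8, np.float64(-48.6)), (-4, np.float64(-50.9)), (0, np.float64(-52.9)), (4, np.float64(-53.9)), (8, np.float64(-47.3)), (12, np.float64(-41.1)), (16, np.float64(-35.4))]
70 514 [(-16, np.float64(-43.7)), (-12, np.float64(-46.0)), (-8, np.float64(-48.5)), (-4, np.float64(-50.8)), (0, np.float64(-52.9)), (4, np.float64(-53.1)), (8, np.float64(-46.9)), (12, np.float64(-38.7)), (16, np.float64(-35.0))]
78 404 [(-16, np.float64(-43.5)), (-12, np.float64(-45.9)), (-8, np.float64(-48.2)), (-4, np.float64(-50.3)), (0, np.float64(-52.5)), (4, np.float64(-52.0)), (8, np.float64(-44.8)), (12, np.float64(-37.5)), (16, np.float64(-33.9)), (28, np.float64(-15.2))]
```

{"name": "move_arm", "arguments": {"targets": [{"travel": [0,0,-50],"spin": 0,"hand": 0.3},{"travel": [0,0,-75],"spin": -0.1,"hand": 0.3},{"travel": [131,-79,-75],"spin": -1.46,"hand": 0.3},{"travel": [131,-79,-75],"spin": -1.46,"hand": 0.3},{"travel": [131,-79,-75],"spin": -1.46,"hand": 0.3},{"travel": [131,-79,-75],"spin": -1.46,"hand": 0.3},{"travel": [131,-79,-75],"spin": -1.46,"hand": 0.3},{"travel": [131,-79,-75],"spin": -1.46,"hand": 0.3},{"travel": [131,-79,-75],"spin": -1.46,"hand": 0.3},{"travel": [131,-79,-75],"spin": -1.46,"hand": 0.3},{"travel": [131,-79,-75],"spin": -1.46,"hand": 0.3},{"travel": [131,-79,-45],"spin": -1.46,"hand": 0.3},{"travel": [131,-79,-45],"spin": -1.46,"hand": 0.3}]}}

```text
time_s: 22.65
tcp_pos: [536.2, 64.6, 117.4]
eef_rot: [[-0.998, -0.067, -0.005], [-0.067, 0.998, -0.0], [0.005, 0.0, -1.0]]
wrist_force: [-0.6, -0.0, -3.4]
gripper_width: 38.7
gripper_force: 59.9
```

```bash
cat > g.py <<'E'
from h import *
import sys
np.set_printoptions(precision=1,suppress=True,linewidth=220)
s=telemetry.sense(); print(s['tcp_pos'],s['wrist_force'],s['gripper_width'],s['eef_rot'][:2,0],s['joint_positions'])
im,P=cloud('wrist',2); E=ext('wrist'); np.save('w.npy',P); cv2.imwrite('pics/%s.png'%sys.argv[1],im[:,:,::-1])
for n,z in [('drift',15),('wedge_cutout',6),('wedge_cutout_wide_end',6),('loupe',6)]:
    print(n,[(round(q['p'],2),atz('wrist',q['point'],z,E)) for q in models.spot_point('wrist',n)[:1]])
for y in range(150,-42,-6):
    r=''
    for x in range(390,560,3):
        p=np.round(proj('wrist',np.array([x,y,16.]),E)).astype(int)
        if not(0<=p[0]<384 and 0<=p[1]<512): r+=' '; continue
        z=P[p[0],p[1],2]; r+= '?' if not z==z else 'o' if z>32 else '+' if z>21 else '#' if im[p[0],p[1]].mean()<110 else '.'
    print(y,r)
E
python3 g.py w13
```

```text
[536.2  64.6 117.4] [-0.6 -0.  -3.4] 38.665328834742105 [-1.  -0.1] [-0.   0.5  1.8 -0.   0.8 -1.6]
drift [(0.94, array([439.2,  57.5,  15. ]))]
wedge_cutout [(0.83, array([495.9,  27.8,   6. ]))]
wedge_cutout_wide_end [(0.73, array([ 629.4, -246.2,    6. ]))]
loupe [(0.96, array([487.4, 122. ,   6. ]))]
150 #############################.##.............#####o######
144 #####.............................oo++.......###########o
138 ###...........................oooooooooo.....############
132 ####.........................oo+++++++ooo+....###########
126 ####.......................#oo+++++++++ooo....###########
120 ####.......................#oo++++++++++oo....###########
114 ####........#+.##++........##oo++++++++oo.....######o####
108 ####........#++++++.........##+ooo++oooo......###########
102 ####.........++++++............#####o#........##########o
96 ####.........++++++########............oooooooooooooooooo
90 #############++++++########oooooooooooooooooooooooooooooo
84 #############+++++++##ooooooooooooooooooooooooooooooooooo
78 #############+++++++##oooooooooooooooooooooooooooo
[... 469 characters left out ...]
ooooooooooooooooooooooooo#
24 ##############+++++++########..##########.......#########
18 #######.....o..++++++.........###########################
12 ######.........++++++..##################################
6 ######.........++++++..###################o##############
0 #######.........+......##################################
-6 #######...o............##################################
-12 #######................##################################
-18 #######..........................................########
-24 #######..........................................########
-30 #######..............#.##################################
-36 ##########################################o##############
```

{"name": "move_arm", "arguments": {"targets": [{"travel": [-6,0,40],"spin": 0,"hand": 0.3},{"travel": [-6,0,80],"spin": 0,"hand": 0.3},{"travel": [-6,0,100],"spin": 0,"hand": 0.3},{"travel": [-6,0,110],"spin": 0,"hand": 0.3},{"travel": [-6,0,114],"spin": 0,"hand": 0.3},{"travel": [-6,0,114],"spin": 0,"hand": 0.3}]}}

```text
time_s: 23.55
tcp_pos: [544.2, 64.9, 6.6]
eef_rot: [[-0.998, -0.067, 0.001], [-0.067, 0.998, -0.0], [-0.001, -0.0, -1.0]]
wrist_force: [-0.1, -0.5, -2.2]
gripper_width: 38.4
gripper_force: 59.9
```

{"name": "move_arm", "arguments": {"targets": [{"travel": [0,0,3],"spin": 0,"hand": 0.3},{"travel": [0,0,6],"spin": 0,"hand": 0.3},{"travel": [0,0,8],"spin": 0,"hand": 0.3},{"travel": [0,0,8],"spin": 0,"hand": 0.3}]}}

```text
time_s: 23.95
tcp_pos: [543.8, 65.0, -1.9]
eef_rot: [[-0.998, -0.067, 0.0], [-0.067, 0.998, -0.0], [-0.0, -0.0, -1.0]]
wrist_force: [-0.3, 0.0, -2.1]
gripper_width: 38.8
gripper_force: 59.9
```

{"name": "move_arm", "arguments": {"targets": [{"travel": [0,0,2],"spin": 0,"hand": 0.3},{"travel": [0,0,4],"spin": 0,"hand": 0.3},{"travel": [0,0,5],"spin": 0,"hand": 0.3},{"travel": [0,0,5],"spin": 0,"hand": 0.3}], "grip_force": 25}}

```text
time_s: 24.35
tcp_pos: [545.5, 65.2, -5.9]
eef_rot: [[-0.998, -0.067, 0.004], [-0.067, 0.998, 0.0], [-0.004, -0.0, -1.0]]
wrist_force: [2.0, 2.1, 8.7]
gripper_width: 39.5
gripper_force: 24.9
```

{"name": "move_arm", "arguments": {"targets": [{"travel": [1,0,2],"spin": 0,"hand": 0.3},{"travel": [1,0,4],"spin": 0,"hand": 0.3},{"travel": [1,0,6],"spin": 0,"hand": 0.3},{"travel": [1,0,6],"spin": 0,"hand": 0.3}], "grip_force": 12}}

```text
time_s: 24.75
tcp_pos: [544.5, 65.3, -12.2]
eef_rot: [[-0.998, -0.067, 0.004], [-0.067, 0.998, 0.0], [-0.004, -0.0, -1.0]]
wrist_force: [4.0, 4.0, 5.1]
gripper_width: 38.6
gripper_force: 11.9
```

```bash
cat > f.py <<'E'
from h import *
np.set_printoptions(precision=1,suppress=True,linewidth=220)
im,P=cloud('wrist',2); np.save('w.npy',P); s=telemetry.sense(); print(s['tcp_pos'],s['wrist_force'],s['gripper_width'],s['eef_rot'][:2,0])
F=(P.reshape(-1,3)-s['tcp_pos'])@s['eef_rot']; z0=s['tcp_pos'][2]
for x in (14,30,46,62,76,84):
    f=F[abs(F[:,0]-x)<2.5]; print(x,[(y,round(z0-np.median(g[:,2]),1)) for y in range(-32,37,4) if len(g:=f[(abs(f[:,1]-y)<1.5)&(f[:,2]>-80)])>1])
E
python3 f.py
```

```text
[544.4  65.2 -12.2] [3.6 3.1 4.1] 38.90359066256851 [-1.  -0.1]
14 [(-28, np.float64(54.7)), (-24, np.float64(49.3)), (-20, np.float64(46.6)), (-16, np.float64(40.7)), (-12, np.float64(42.3)), (-8, np.float64(44.0)), (-4, np.float64(45.6)), (0, np.float64(47.2)), (4, np.float64(48.8)), (8, np.float64(50.6)), (12, np.float64(48.8)), (16, np.float64(39.0)), (20, np.float64(30.5)), (24, np.float64(46.7)), (28, np.float64(53.4))]
30 [(-32, np.float64(17.0)), (-28, np.float64(17.2)), (-24, np.float64(16.9)), (-20, np.float64(17.1)), (-16, np.float64(44.8)), (-12, np.float64(46.1)), (-8, np.float64(47.6)), (-4, np.float64(49.5)), (0, np.float64(51.0)), (4, np.float64(52.7)), (8, np.float64(54.5)), (12, np.float64(51.8)), (16, np.float64(41.1)), (20, np.float64(32.7)), (24, np.float64(17.3)), (28, np.float64(17.2)), (32, np.float64(17.0)), (36, np.float64(17.1))]
46 [(-32, np.float64(7.3)), (-28, np.float64(7.2)), (-24, np.float64(7.3)), (-20, np.float64(7.2)), (-16, np.float64(48.1)), (-12, np.float64(50.2)), (-8, np.float64(51.7)), (-4, np.float64(53.3)), (0, np.float64(55.1)), (4, np.flo
[... 759 characters left out ...]
), (-8, np.float64(7.4)), (-4, np.float64(41.7)), (0, np.float64(40.3)), (4, np.float64(39.4)), (8, np.float64(40.1)), (12, np.float64(8.0)), (16, np.float64(7.7)), (20, np.float64(7.5)), (24, np.float64(7.3)), (28, np.float64(7.3)), (32, np.float64(7.2)), (36, np.float64(7.3))]
84 [(-32, np.float64(7.3)), (-28, np.float64(7.2)), (-24, np.float64(7.3)), (-20, np.float64(7.3)), (-16, np.float64(7.2)), (-12, np.float64(7.4)), (-8, np.float64(7.3)), (-4, np.float64(7.2)), (0, np.float64(7.3)), (4, np.float64(7.2)), (8, np.float64(7.2)), (12, np.float64(7.3)), (16, np.float64(7.5)), (20, np.float64(7.5)), (24, np.float64(7.3)), (28, np.float64(7.4)), (32, np.float64(7.1)), (36, np.float64(7.4))]
```

{"name": "move_arm", "arguments": {"targets": [{"travel": [0,0,-3],"spin": 0,"hand": 0.3},{"travel": [0,0,-5],"spin": 0,"hand": 0.3},{"travel": [0,0,-5],"spin": 0,"hand": 0.3},{"travel": [0,0,-5],"spin": 0,"hand": 0.3}], "grip_force": 4}}

```text
time_s: 25.25
tcp_pos: [542.6, 64.8, -8.0]
eef_rot: [[-0.998, -0.067, -0.0], [-0.067, 0.998, -0.0], [0.0, -0.0, -1.0]]
wrist_force: [-1.6, 1.1, 0.9]
gripper_width: 38.9
gripper_force: 4.0
```

```bash
python3 f.py
```

```text
[542.7  64.8  -8. ] [-1.7  1.4  0.6] 39.01013543355987 [-1.  -0.1]
14 [(-32, np.float64(16.8)), (-28, np.float64(57.4)), (-24, np.float64(52.4)), (-20, np.float64(50.0)), (-16, np.float64(41.5)), (-12, np.float64(42.9)), (-8, np.float64(44.3)), (-4, np.float64(45.8)), (0, np.float64(47.1)), (4, np.float64(48.5)), (8, np.float64(49.9)), (12, np.float64(48.8)), (16, np.float64(36.7)), (20, np.float64(28.7)), (24, np.float64(50.4)), (28, np.float64(56.8)), (32, np.float64(16.8)), (36, np.float64(17.0))]
30 [(-32, np.float64(16.9)), (-28, np.float64(16.9)), (-24, np.float64(17.0)), (-20, np.float64(16.9)), (-16, np.float64(42.4)), (-12, np.float64(43.7)), (-8, np.float64(45.1)), (-4, np.float64(46.6)), (0, np.float64(48.1)), (4, np.float64(49.5)), (8, np.float64(50.8)), (12, np.float64(45.4)), (16, np.float64(34.2)), (20, np.float64(17.1)), (24, np.float64(16.9)), (28, np.float64(17.0)), (32, np.float64(17.2)), (36, np.float64(16.9))]
46 [(-32, np.float64(6.8)), (-28, np.float64(7.1)), (-24, np.float64(7.1)), (-20, np.float64(7.0)), (-16, np.float64(43.3)), (-12, np.float64(44.7)), (-8, 
[... 862 characters left out ...]
 (-8, np.float64(34.8)), (-4, np.float64(44.1)), (0, np.float64(36.5)), (4, np.float64(38.2)), (8, np.float64(37.9)), (12, np.float64(28.6)), (16, np.float64(7.1)), (20, np.float64(6.9)), (24, np.float64(7.1)), (28, np.float64(7.1)), (32, np.float64(6.9)), (36, np.float64(7.0))]
84 [(-32, np.float64(7.0)), (-28, np.float64(6.8)), (-24, np.float64(6.7)), (-20, np.float64(6.9)), (-16, np.float64(6.8)), (-12, np.float64(6.9)), (-8, np.float64(7.0)), (-4, np.float64(7.0)), (0, np.float64(6.8)), (4, np.float64(6.7)), (8, np.float64(6.9)), (12, np.float64(7.1)), (16, np.float64(6.9)), (20, np.float64(6.9)), (24, np.float64(6.8)), (28, np.float64(6.9)), (32, np.float64(6.9)), (36, np.float64(7.0))]
```

{"name": "move_arm", "arguments": {"targets": [{"travel": [0,0,0],"spin": 0,"hand": 0.45},{"travel": [0,0,0],"spin": 0,"hand": 0.45},{"travel": [0,0,0],"spin": 0,"hand": 0.65},{"travel": [0,0,0],"spin": 0,"hand": 0.65},{"travel": [0,0,0],"spin": 0,"hand": 0.65}]}}

```text
time_s: 25.85
tcp_pos: [542.7, 64.9, -8.0]
eef_rot: [[-0.998, -0.067, -0.0], [-0.067, 0.998, -0.0], [0.0, -0.0, -1.0]]
wrist_force: [0.3, 0.0, -1.4]
gripper_width: 59.7
gripper_force: 0.0
```

```bash
python3 f.py
```

```text
[542.7  64.9  -8. ] [0.7 0.2 0.4] 61.607626695299885 [-1.  -0.1]
14 [(-32, np.float64(49.6)), (-28, np.float64(16.8)), (-24, np.float64(16.9)), (-20, np.float64(16.9)), (-16, np.float64(17.0)), (-12, np.float64(17.1)), (-8, np.float64(42.9)), (-4, np.float64(42.9)), (0, np.float64(43.0)), (4, np.float64(42.9)), (8, np.float64(43.0)), (12, np.float64(43.1)), (16, np.float64(43.0)), (20, np.float64(42.8)), (24, np.float64(16.7)), (28, np.float64(16.8)), (32, np.float64(47.4)), (36, np.float64(51.4))]
30 [(-32, np.float64(17.0)), (-28, np.float64(17.0)), (-24, np.float64(16.9)), (-20, np.float64(16.9)), (-16, np.float64(16.9)), (-12, np.float64(17.0)), (-8, np.float64(42.8)), (-4, np.float64(42.9)), (0, np.float64(43.0)), (4, np.float64(42.9)), (8, np.float64(43.2)), (12, np.float64(42.9)), (16, np.float64(43.1)), (20, np.float64(42.6)), (24, np.float64(17.1)), (28, np.float64(16.9)), (32, np.float64(17.1)), (36, np.float64(17.0))]
46 [(-32, np.float64(7.1)), (-28, np.float64(7.1)), (-24, np.float64(7.2)), (-20, np.float64(7.2)), (-16, np.float64(7.1)), (-12, np.float64(6.9)), (-8, np.f
[... 855 characters left out ...]
 (-8, np.float64(7.0)), (-4, np.float64(42.4)), (0, np.float64(42.5)), (4, np.float64(42.7)), (8, np.float64(42.5)), (12, np.float64(42.5)), (16, np.float64(42.3)), (20, np.float64(7.2)), (24, np.float64(6.9)), (28, np.float64(7.0)), (32, np.float64(6.8)), (36, np.float64(7.0))]
84 [(-32, np.float64(7.0)), (-28, np.float64(6.8)), (-24, np.float64(7.0)), (-20, np.float64(7.0)), (-16, np.float64(7.0)), (-12, np.float64(6.9)), (-8, np.float64(7.1)), (-4, np.float64(6.8)), (0, np.float64(6.9)), (4, np.float64(7.1)), (8, np.float64(6.8)), (12, np.float64(6.9)), (16, np.float64(7.1)), (20, np.float64(7.0)), (24, np.float64(7.0)), (28, np.float64(6.9)), (32, np.float64(7.0)), (36, np.float64(7.1))]
```

```bash
cat > k.py <<'E'
from h import *
import sys
P=np.load('w.npy'); s=telemetry.sense(); zl=float(sys.argv[1])
F=(P[:250].reshape(-1,3)-s['tcp_pos'])@s['eef_rot']; z=s['tcp_pos'][2]-F[:,2]
k=(abs(z-zl)<2)&(F[:,0]>-5)&(F[:,0]<95)&(abs(F[:,1])<30); f=F[k]
xs=np.arange(6,76,4); lo=[];hi=[]
for x in xs:
    g=f[abs(f[:,0]-x)<2][:,1]; lo.append(np.percentile(g,1)); hi.append(np.percentile(g,99))
lo=np.array(lo);hi=np.array(hi); print(np.polyfit(xs,(lo+hi)/2,1),np.polyfit(xs,hi-lo,1),'thin end x',np.percentile(f[:,0],99.7),'min x',f[:,0].min())
E
python3 k.py 43
```

```text
[0.1110378  0.54703216] [-0.26322719 40.10345802] thin end x 76.23734465430493 min x 1.5241567776729015
```

```bash
sed -i 's/^lo=np.array.*$/&\nprint(np.round(np.c_[xs,lo,hi],1).tolist()); q=xs>13; print(np.polyfit(xs[q],((lo+hi)\/2)[q],1),np.polyfit(xs[q],(hi-lo)[q],1))/' k.py; python3 k.py 43
```

```text
[0.1110378  0.54703216] [-0.26322719 40.10345802] thin end x 76.23734465430493 min x 1.5241567776729015
[[6.0, -29.3, 20.0], [10.0, -29.4, 20.3], [14.0, -9.8, 20.1], [18.0, -9.7, 20.5], [22.0, -9.1, 20.4], [26.0, -9.0, 20.2], [30.0, -8.5, 20.0], [34.0, -8.4, 19.9], [38.0, -7.8, 19.7], [42.0, -7.3, 20.1], [46.0, -7.2, 20.0], [50.0, -6.7, 19.9], [54.0, -6.7, 19.3], [58.0, -6.1, 19.1], [62.0, -5.7, 19.1], [66.0, -5.6, 19.0], [70.0, -5.1, 18.9], [74.0, -4.6, 19.4]]
[0.03120786 4.81471966] [-0.11074591 31.94905534]
```

{"name": "move_arm", "arguments": {"targets": [{"travel": [0,4.8,-3],"spin": 0.031,"hand": 0.65},{"travel": [0,4.8,-3],"spin": 0.031,"hand": 0.65},{"travel": [0,4.8,-3],"spin": 0.031,"hand": 0.3},{"travel": [0,4.8,-3],"spin": 0.031,"hand": 0.2},{"travel": [0,4.8,-3],"spin": 0.031,"hand": 0.2},{"travel": [0,4.8,-3],"spin": 0.031,"hand": 0.2},{"travel": [0,4.8,-3],"spin": 0.031,"hand": 0.2},{"travel": [0,4.8,-3],"spin": 0.031,"hand": 0.2}], "grip_force": 50}}

```text
time_s: 26.75
tcp_pos: [542.4, 69.6, -5.0]
eef_rot: [[-0.999, -0.036, 0.0], [-0.036, 0.999, -0.0], [-0.0, -0.0, -1.0]]
wrist_force: [0.6, -1.9, -1.5]
gripper_width: 32.4
gripper_force: 49.9
```

{"name": "move_arm", "arguments": {"targets": [{"travel": [0,0,-20],"spin": 0,"hand": 0.2},{"travel": [0,0,-60],"spin": 0,"hand": 0.2},{"travel": [0,0,-110],"spin": 0,"hand": 0.2},{"travel": [-26,-41,-155],"spin": 1.543,"hand": 0.2},{"travel": [-26,-41,-155],"spin": 1.543,"hand": 0.2},{"travel": [-26,-41,-155],"spin": 1.543,"hand": 0.2},{"travel": [-26,-41,-155],"spin": 1.543,"hand": 0.2},{"travel": [-26,-41,-155],"spin": 1.543,"hand": 0.2},{"travel": [-26,-41,-155],"spin": 1.543,"hand": 0.2},{"travel": [-26,-41,-155],"spin": 1.543,"hand": 0.2},{"travel": [-26,-41,-155],"spin": 1.543,"hand": 0.2},{"travel": [-26,-41,-155],"spin": 1.543,"hand": 0.2},{"travel": [-26,-41,-155],"spin": 1.543,"hand": 0.2},{"travel": [-26,-41,-155],"spin": 1.543,"hand": 0.2},{"travel": [-26,-41,-155],"spin": 1.543,"hand": 0.2}]}}

```text
time_s: 28.25
tcp_pos: [569.6, 29.7, 149.7]
eef_rot: [[-0.064, 0.998, -0.001], [0.998, 0.064, -0.0], [0.0, -0.001, -1.0]]
wrist_force: [-0.3, 0.5, -2.2]
gripper_width: 32.6
gripper_force: 49.9
```

```bash
cat > cut.py <<'E'
from h import *
np.set_printoptions(precision=1,suppress=True,linewidth=220)
im,P=cloud('wrist',4); E=ext('wrist'); s=telemetry.sense(); np.save('w.npy',P)
cv2.imwrite('pics/w20.png',im[:,:,::-1])
print(s['tcp_pos'],s['gripper_width'],s['wrist_force'],s['eef_rot'][:2,0])
for n,z in [('wedge_cutout',6),('wedge_cutout_wide_end',6),('drift_cutout',6),('drift',15)]:
    print(n,[(round(q['p'],2),atz('wrist',q['point'],z,E)) for q in models.spot_point('wrist',n)[:1]])
g=cv2.cvtColor(im,cv2.COLOR_RGB2GRAY); K=np.array(viewer.camera_model('wrist')['mtx'])
th=.064; X=np.array([np.cos(th),np.sin(th),0]);Y=np.array([-np.sin(th),np.cos(th),0]); o=np.array([497,32,16.])
xs=np.arange(-55,45,.5); ys=np.arange(-75,125,.5)
xx,yy=np.meshgrid(xs,ys); W=o+xx[...,None]*X+yy[...,None]*Y; p=(W-E[:3,3])@E[:3,:3]; r=np.hypot(p[...,0],p[...,1]); k=np.arctan2(r,p[...,2])/r
O=cv2.remap(g,(p[...,0]*k*K[0,0]+K[0,2]).astype(np.float32),(p[...,1]*k*K[1,1]+K[1,2]).astype(np.float32),cv2.INTER_LINEAR)
for y in range(66,-70,-6): print(y,''.join('#' if O[int((y+75)*2),int((x+55)*2)]<110 else '.' for x in range(-55,45,2)))
def tr(row,lo,hi,c):   # crossings of 125 between lo..hi in coordinate list c
    b=row<125; return [float(c[i]) for i in range(1,len(c)) if b[i]!=b[i-1] and lo<=c[i]<=hi]
L=[];R=[]
for y in np.arange(0,42,3):
    t=tr(O[int((y+75)*2)],-20,22,xs); print(y,t)
    if len(t)==2: L.append((y,t[0])); R.append((y,t[1]))
L=np.array(L);R=np.array(R); print('near',np.polyfit(*L.T,1),'far',np.polyfit(*R.T,1)); 
for x in (-8,-4,0,4,8): print('col',x,tr(O[:,int((x+55)*2)],-70,60,ys))
E
python3 cut.py
```

```text
[569.7  29.7 149.9] 32.44116689519012 [-0.4  0.2 -3.4] [-0.1  1. ]
wedge_cutout [(0.67, array([494.9,  32.5,   6. ]))]
wedge_cutout_wide_end [(0.8, array([495.1, -14.8,   6. ]))]
drift_cutout [(0.7, array([436.2,  56.7,   6. ]))]
drift [(0.79, array([435.8,  55. ,  15. ]))]
66 ...#############.............................#####
60 ...#############.............................#####
54 ...#############.............................#####
48 ...#############.............................#####
42 ...#############.....#############...........#####
36 ...#############.....#############...........####.
30 ...#############.....#############...........####.
24 ...#############....##############...........####.
18 ...#############....###############..........####.
12 ...#############....###############..........####.
6 ...#############....###############..........####.
0 ...#############....###############..........####.
-6 ...#############....###############..........####.
-12 ...#...............#################........####..
-18 ...#...#########################################..
-24 ...#...#########################################..
-30 .......#########################################..
-36 .......#########################################..
-42 .......#########################################..
-48 .............................................###..
-54 ............................................####..
-60 ###############################################...
-66 ###############################################...
0 [-16.5, 14.5]
3 [-16.0, 14.5]
6 [-16.0, 14.5]
9 [-16.0, 14.5]
12 [-16.0, 14.0]
15 [-15.5, 14.0]
18 [-15.5, 14.0]
21 [-15.5, 13.5]
24 [-15.0, 13.5]
27 [-15.0, 13.5]
30 [-15.0, 13.0]
33 [-14.5, 13.0]
36 [-14.5, 13.0]
39 [-14.5, 12.5]
near [  0.1 -16.4] far [-0.1 14.7]
col -8 [-58.5, -47.0, 46.5]
col -4 [-58.5, -47.0, 46.5]
col 0 [-58.5, -47.0, 47.0]
col 4 [-58.5, -47.0, 47.0]
col 8 [-58.5, -46.5, 47.0]
```

```bash
python3 k.py 197
```

```text
[-0.01394788 -0.58907446] [-0.18031311 35.92552811] thin end x 76.50853978428115 min x 0.12724730070836018
[[6.0, -17.2, 15.5], [10.0, -17.9, 16.8], [14.0, -23.4, 22.2], [18.0, -15.7, 13.9], [22.0, -15.6, 13.9], [26.0, -15.5, 13.8], [30.0, -15.4, 13.1], [34.0, -15.4, 13.0], [38.0, -15.3, 12.9], [42.0, -14.6, 12.3], [46.0, -14.6, 12.2], [50.0, -14.5, 12.2], [54.0, -14.4, 11.6], [58.0, -14.4, 11.5], [62.0, -14.4, 11.5], [66.0, -13.8, 10.9], [70.0, -13.7, 10.3], [74.0, -13.2, 10.3]]
[-0.01401788 -0.5866481 ] [-0.19188919 36.53429779]
```

```bash
python3 - <<'E'
from h import *
im,_=viewer.read_camera('wrist'); E=ext('wrist')
m=cv2.inRange(cv2.cvtColor(im,cv2.COLOR_RGB2HSV),(15,120,120),(35,255,255)); m[250:]=0; m[:,230:]=0
c=max(cv2.findContours(m,0,1)[0],key=cv2.contourArea)
f=np.zeros_like(m); cv2.drawContours(f,[c],-1,255,-1)
rr,cc=np.nonzero(f); Q=np.array([atz('wrist',q,24,E)[:2] for q in zip(rr,cc)])
# use top-surface centre line: per y-bin mid of x
ys=np.arange(20,100,8); mid=[(y,*np.percentile(Q[abs(Q[:,1]-y)<3][:,0],[1,99])) for y in ys]
print(np.round(mid,1).tolist()); a=np.array(mid); p=np.polyfit(a[:,0],(a[:,1]+a[:,2])/2,1); print(p,np.polyval(p,79.5),Q[:,1].min(),Q[:,1].max())
E
```

```text
[[20.0, 432.8, 453.0], [28.0, 431.7, 453.1], [36.0, 431.9, 452.2], [44.0, 430.8, 451.0], [52.0, 429.7, 452.1], [60.0, 429.7, 450.9], [68.0, 429.6, 450.8], [76.0, 428.4, 449.5], [84.0, 428.3, 449.5], [92.0, 428.0, 449.2]]
[-6.14468787e-02  4.44050625e+02] 439.16559801604956 3.2053092649514667 112.4693691721501
```

{"name": "move_arm", "arguments": {"targets": [{"travel": [-24.6,-73.1,20],"spin": 0.01,"hand": 0.2},{"travel": [-24.6,-73.1,60],"spin": 0.01,"hand": 0.2},{"travel": [-24.6,-73.1,105],"spin": 0.01,"hand": 0.2},{"travel": [-24.6,-73.1,130],"spin": 0.01,"hand": 0.2},{"travel": [-24.6,-73.1,140],"spin": 0.01,"hand": 0.2},{"travel": [-24.6,-73.1,140],"spin": 0.01,"hand": 0.2},{"travel": [-24.6,-73.1,140],"spin": 0.01,"hand": 0.2}]}}

```text
time_s: 29.4
tcp_pos: [499.3, 0.4, 11.0]
eef_rot: [[-0.054, 0.999, 0.001], [0.999, 0.054, -0.0], [-0.0, 0.001, -1.0]]
wrist_force: [0.7, 0.1, -2.2]
gripper_width: 32.7
gripper_force: 49.9
```

```bash
cat > e.py <<'E'
from h import *
np.set_printoptions(precision=1,suppress=True,linewidth=220)
im,P=cloud('wrist',3); s=telemetry.sense(); E=ext('wrist'); print(s['tcp_pos'],s['wrist_force'],s['eef_rot'][:2,0])
th=.064; X=np.array([np.cos(th),np.sin(th),0]);Y=np.array([-np.sin(th),np.cos(th),0]); o=np.array([496.1,31.9,0])
Q=P[:260].reshape(-1,3)-o; x=Q@X;y=Q@Y;z=Q[:,2]; zt=s['tcp_pos'][2]+47
k=(abs(z-zt)<4)&(abs(x)<25)
for yy in range(12,56,5):
    g=x[k&(abs(y-yy)<2)]; print(yy,np.percentile(g,[1,99]).round(1) if len(g)>5 else '', 'mid',round(float(np.mean(np.percentile(g,[1,99]))),2) if len(g)>5 else '')
print('thin end',np.percentile(y[k&(abs(x)<8)],99.5), 'z',np.median(z[k&(abs(x)<8)&(y>15)]))
E
python3 e.py
```

```text
[499.3   0.4  11.3] [-0.7 -0.4 -2.8] [-0.1  1. ]
12 [-13.   13.9] mid 0.44
17 [-12.8  13.8] mid 0.5
22 [-12.7  13.3] mid 0.32
27 [-12.6  13.3] mid 0.33
32 [-12.5  13.3] mid 0.38
37 [-11.9  12.2] mid 0.19
42 [-11.3  12.3] mid 0.5
47 [-10.2  10.7] mid 0.26
52  mid 
thin end 44.86050617418294 z 58.92679583090481
```

{"name": "move_arm", "arguments": {"targets": [{"travel": [0,-0.7,8],"spin": 0,"hand": 0.2},{"travel": [0,-0.7,14],"spin": 0,"hand": 0.2},{"travel": [0,-0.7,18],"spin": 0,"hand": 0.2},{"travel": [0,-0.7,21],"spin": 0,"hand": 0.2},{"travel": [0,-0.7,21],"spin": 0,"hand": 0.2}]}}

```text
time_s: 30.05
tcp_pos: [497.6, 0.4, -11.5]
eef_rot: [[-0.054, 0.999, -0.001], [0.999, 0.054, 0.0], [0.0, -0.001, -1.0]]
wrist_force: [0.3, -0.9, -2.9]
gripper_width: 32.9
gripper_force: 49.9
```

{"name": "move_arm", "arguments": {"targets": [{"travel": [0,0,2],"spin": 0,"hand": 0.2},{"travel": [0,0,4],"spin": 0,"hand": 0.2},{"travel": [0,0,4],"spin": 0,"hand": 0.2}]}}

```text
time_s: 30.35
tcp_pos: [497.9, 0.3, -15.0]
eef_rot: [[-0.054, 0.999, 0.0], [0.999, 0.054, -0.0], [-0.0, 0.0, -1.0]]
wrist_force: [0.2, 0.3, -1.3]
gripper_width: 32.6
gripper_force: 49.9
```

```bash
python3 e.py
```

```text
[497.9   0.4 -14.9] [ 0.6 -0.1 -1.6] [-0.1  1. ]
12 [-14.3  12.6] mid -0.88
17 [-14.1  12.6] mid -0.76
22 [-14.  12.] mid -0.99
27 [-13.8  12. ] mid -0.93
32 [-13.8  11.9] mid -0.91
37 [-13.1  10.9] mid -1.09
42 [-12.6  11. ] mid -0.79
47 [-11.5   9.5] mid -1.03
52  mid 
thin end 100.666093381963 z 33.0083763534175
```

{"name": "move_arm", "arguments": {"targets": [{"travel": [0,0,0],"spin": 0,"hand": 0.41},{"travel": [0,0,0],"spin": 0,"hand": 0.41},{"travel": [0,0,0],"spin": 0,"hand": 0.41},{"travel": [0,0,-8],"spin": 0,"hand": 0.41},{"travel": [0,0,-20],"spin": 0,"hand": 0.41},{"travel": [0,0,-40],"spin": 0,"hand": 0.41},{"travel": [0,0,-90],"spin": 0,"hand": 0.41},{"travel": [0,0,-140],"spin": 0,"hand": 0.41},{"travel": [0,60,-160],"spin": 0,"hand": 0.41},{"travel": [0,60,-160],"spin": 0,"hand": 0.41},{"travel": [0,60,-160],"spin": 0,"hand": 0.41}]}}

```text
time_s: 31.6
tcp_pos: [559.2, 3.7, 146.9]
eef_rot: [[-0.054, 0.999, 0.003], [0.999, 0.054, -0.0], [-0.001, 0.003, -1.0]]
wrist_force: [-1.2, -0.0, -0.1]
gripper_width: 39.0
gripper_force: 0.0
```

```bash
python3 - <<'E'
from h import *
np.set_printoptions(precision=1,suppress=True,linewidth=220)
im,P=cloud('wrist',3); s=telemetry.sense(); E=ext('wrist'); print(s['tcp_pos'],s['wrist_force'])
cv2.imwrite('pics/w30.png',im[:,:,::-1])
th=.064; X=np.array([np.cos(th),np.sin(th),0]);Y=np.array([-np.sin(th),np.cos(th),0]); o=np.array([496.1,31.9,0])
Q=P[:300].reshape(-1,3)-o; x=Q@X;y=Q@Y;z=Q[:,2]
k=(z>27)&(z<40)&(abs(x)<25)&(y<60)
for yy in range(-42,46,8):
    kk=k&(abs(y-yy)<2.5); g=x[kk]; print(yy,len(g),(np.percentile(g,[2,98]).round(1),'mid',np.mean(np.percentile(g,[2,98])).round(2),'z',np.median(z[kk]).round(1)) if len(g)>5 else '')
kk=k&(abs(x)<8); print('ends',y[kk].min(),y[kk].max())
for n,zz in [('drift',15),('drift_cutout',6),('wedge',6),('wedge_cutout',6),('wedge_thick_end',19),('loupe',6),('glass_bar',45)]:
    print(n,[(round(q['p'],2),atz('wrist',q['point'],zz,E)) for q in models.spot_point('wrist',n)[:1]])
E
```

```text
[556.4   3.7 144.8] [0.7 0.3 0.5]
-42 103 (array([-18.2,  14.1]), 'mid', np.float64(-2.05), 'z', np.float64(31.6))
-34 143 (array([-17.5,  14.1]), 'mid', np.float64(-1.73), 'z', np.float64(31.9))
-26 142 (array([-18.2,  13.5]), 'mid', np.float64(-2.36), 'z', np.float64(31.9))
-18 126 (array([-17.9,  12.8]), 'mid', np.float64(-2.54), 'z', np.float64(32.0))
-10 131 (array([-17.2,  12.4]), 'mid', np.float64(-2.37), 'z', np.float64(31.9))
-2 124 (array([-15.8,  11.9]), 'mid', np.float64(-1.95), 'z', np.float64(32.0))
6 124 (array([-15.3,  12.3]), 'mid', np.float64(-1.48), 'z', np.float64(31.9))
14 120 (array([-14.9,  11.8]), 'mid', np.float64(-1.52), 'z', np.float64(31.9))
22 121 (array([-14.6,  11.2]), 'mid', np.float64(-1.68), 'z', np.float64(32.0))
30 121 (array([-15.5,  10.4]), 'mid', np.float64(-2.55), 'z', np.float64(31.9))
38 114 (array([-14.1,   9.8]), 'mid', np.float64(-2.14), 'z', np.float64(32.0))
ends -188.00707399896905 45.296059005973945
drift [(0.57, array([436.8,  56.9,  15. ]))]
drift_cutout [(0.84, array([436.3,  59.7,   6. ]))]
wedge [(0.97, array([494.5,  30.2,   6. ]))]
wedge_cutout [(0.73, array([494.6,  34.1,   6. ]))]
wedge_thick_end [(0.76, array([496.5, -15.6,  19. ]))]
loupe [(0.62, array([490.5, 121.1,   6. ]))]
glass_bar [(0.62, array([617.9,  32.7,  45. ]))]
```

```bash
python3 - <<'E'
from h import *
im,P=cloud('wrist',2)
m=cv2.inRange(cv2.cvtColor(im,cv2.COLOR_RGB2HSV),(15,120,120),(35,255,255))>0
k=m&(abs(P[...,0]-439)<20)&(abs(P[...,1]-58)<60)&(P[...,2]<60); print(k.sum(),np.percentile(P[k][:,2],[10,50,90,99]))
for lo,hi in ((3,20),(95,112)): q=P[k&(P[...,1]>lo)&(P[...,1]<hi)]; print(np.percentile(q[:,2],[50,90]))
if np.percentile(P[k][:,2],90)<27: print(finish_job())
E
```

```text
1482 [23.98330325 24.80282322 25.48468375 26.13671245]
[24.78745143 25.47621458]
[24.78037594 25.48183659]
the job is handed in; nothing more can be done
None
```

The job is handed in at about 32 s of the 66 s allowed. By my last camera check the jig is released and the wedge and drift lie flat in their own cut-outs; the call gave no verdict on whether it passed.

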